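# Put an egg away in the bifold egg cupboard

## Robot

A 6-joint arm with a two-finger parallel gripper is mounted at the origin on a cart in front of the work surface, level with it; the furniture and walls round the work are solid. World frame = base frame: x ahead of the robot, y to its left, z up, the work surface at z = 0. Lengths are in m, angles in rad, forces in N, time in s.
With the tool pointing down it reaches from about 0.25 to 0.725 m from the base axis. Payload 4 kg.
Tool frame: the origin (TCP) lies midway between the tips of the shut fingers; the grasp point (between the pads) lies 19 mm behind it; y points along the fingers, x is the direction in which the jaws open and shut, and the axes are right-handed (so a half turn about y gives the same grasp; the last joint's range is limited). The gripper opens to 85 mm and grips with 20 to 120 N. Pads are 22 mm wide; open, the fingers measure 114 mm over their backs; the gripper's body (76 mm by 85 mm) begins 54 mm behind the grasp point. The pads swing forward as they close: fully open they stand 13 mm farther back than shut.
Start: joints at [-1.348, 0.241, 0.005, 1.335, 0, 1.571], TCP at [0.11, -0.488, 0.204] pointing down, gripper open.
Joint ranges: [-2.72, 2.72], [-1.05, 1.87], [-1.09, 1.28], [-1.99, 2.15], [-1.42, 1.44], [-3.14, 3.14]. Speed limits (rad/s): [2.79, 2.79, 3.14, 3.14, 3.14, 3.14].

## Interface

Orientations are given as a unit quaternion [x, y, z, w].
In Python, from workcell import bot gives the robot as it stands. The module is installed in compiled form; this text tells all that it offers.
- The arm moves only by the shell command python3 -m inch 'ROWS'. ROWS is text: rows parted by semicolons, each of 7 numbers parted by spaces: the turn, a rotation vector about the tool's x, y, z in degrees, then the shift along the tool's x, y, z in mm, then the closure, from 0 (fully open) to 1 (shut). In form: ax ay az dx dy dz fingers; .... A call has 1 to 12 rows; each row shifts and turns the commanded pose from where the row before left it, along the tool's axes as they then stand; what a row does not reach is not made up. A row lasts 1/8 s, in which the tool goes at most 62.5 mm and 10.7 degrees, less where a joint would pass 70% of its speed; a pose out of reach is approached as far as the arm can. A call with a gripper value outside its range is refused whole. The fingers move at their own pace and stop on an object; the grip force is fixed at half the most. Time passes only in rows, so rows that do not move let the fingers close. It gives the time, the measured TCP pose, the force and the opening at its end, in the units of the state.
- bot.get_obs(): the state, without advancing time (a new reading comes with each control period).
- bot.camera(name): name is "scene" or "top"; returns a dict with "color" (480x640x3 uint8, blue, green, red), "fx", "fy", "cx", "cy" (pixels), "extrinsics" (4x4, takes a point from world to camera coordinates). Camera axes: x right, y up, looking along -z (the intrinsics and any distortion apply to the point x, -y, -z); pixel columns grow to the right and rows downward; lengths in m; the calibration is good to about 2 mm. A picture is of the moment at which its call begins. There is no depth.
- bot.job_done(): hands the job in, once; it reports no verdict.
Trained networks look in the newest picture that a camera, given by its name, has taken for a name from the list of things; names that differ only in an ending like _2 or _b are one class to them, and where a whole thing is asked for, a point or a joint stands for the part that bears it (a point fixed in the world has none). Each returns a list of dicts, best first, with "conf" (0 to 1); they miss things now and then, are a little off and sometimes report something else, mostly with a low value. They report only what shows in the picture. A call takes as long as a camera call. They do not tell look-alikes from the thing itself.
- bot.look_for(name, camera): "extent" ([left, top, right, bottom] in pixels, round what is visible of it).
- bot.cut_out(name, camera): "region" (480x640 bool, what is visible of it) and "extent" ([left, top, right, bottom] in pixels, round what is visible of it).
- bot.spot_point(name, camera): "point" ([column, row] in pixels: a listed point, or the origin of a listed thing).
The state is a dict: "clock": time; "joint_pos": joint angles; "joint_vel": joint speeds; "tau": joint torques, N m; "eef_pos": TCP position; "tool_rot": TCP orientation; "ft_force": force on the tool from outside, world axes, zero at the start; "ft_torque": the same for the moment, N m; "grip_width": finger opening in m.
Only numpy, scipy, OpenCV 4.12 (cv2) and the standard library are available. Lean on these libraries where they do the work, as an engineer would, in place of code of your own. Each camera call takes 0.05 s, during which the arm holds its last target.

## Task

Put the egg away: open the egg cupboard's bifold door by its handle, folding both leaves along the track right up to the stop, then take the egg from the egg cup on the worktop and seat it in the empty place of the egg rack inside, tip up like the other egg. Then fold the door shut again, fully home and flat, and let go. Do not drop or crack the egg, push the other egg about, or knock over the egg cup or the salt shaker.

Things in the scene. Friction and masses are not known exactly. Their poses are not given: they have to be found in the camera images.
- cupboard: Fixed steel cupboard. Origin on the worktop, mid-width, on the line of the door's pivots and track (mid thickness of the shut door); x goes inward, y to its left. Carcass x 9 to 97 mm, inner walls y +-127, floor 12 mm thick. Its top overhangs the door: x -44 to 100, y +-144, underside 260 mm up; so handle and inside can only be reached with the tool leaning 30 to 50 degrees back to the robot.
- door (a joint): Bifold door, rad: 0 fully shut and flat (starts at 0 to 0.12), 1.38 at the stop, fully folded. Angle by which the left leaf has turned outward about the jamb pivot; the right leaf turns as much the other way, its far end in the track (cupboard x = 0). Leaves 128 mm wide, 12 thick, 12 to 248 mm up. Pivot to fold = fold to track pin = 125 mm. Friction only, 2 to 4 N at the handle; it stays as left.
- jamb_pivot (a point): Point on the jamb pivot's axis, 120 mm above the worktop, at the left end of the door (cupboard frame: 0, +125 mm).
- fold (a point): Point on the fold's axis, on the leaves' inner faces, 110 mm above the worktop; moves with the door. Axes are those of the right leaf: as the cupboard's when shut, turned by +(door value) about z when open; x is normal to that leaf, from outer to inner face.
- handle (a point): Centre of the handle: upright round steel bar 10 mm thick, 62 to 158 mm above the worktop, on standoffs at 70 and 150 mm. On the outer face of the right leaf, 35 mm off it, 32 mm from the fold (in the fold's axes: x -47, y -32 mm). The point is 110 mm up; axes of the right leaf.
- egg: The egg to put away: small hen's egg, 43 mm across, 51 mm long, about 55 g, loose, blunt end down in the egg cup. Origin on its axis at its widest height, 21 mm above the blunt end, 30 mm below the tip, 57 mm above the worktop at the start; z along its axis, up at the start.
- egg_cup: White egg cup, loose, 120 g, origin under its foot. Foot 44 mm across, bowl mouth 42 mm outside, 45 mm high; the egg in it is wider than its bowl.
- egg_rack: White egg rack fixed on the cupboard's floor: tray 50 x 134 x 6 mm with two dished cups side by side, 80 mm apart, mouths 42 mm outside, 36 mm inside, 25 mm above its underside. Origin on its underside, midway between the cups; axes as the cupboard's. A seated egg's widest height is 37 mm above the underside, 49 mm above the worktop.
- empty_place (a point): Centre of the mouth of the rack's empty cup, the right-hand one, 37 mm above the worktop and 42 mm inside the line of the door. Axes as the cupboard's.
- egg_1: Egg of the same kind standing in the rack's left cup.
- salt_shaker: Loose salt shaker, 39 x 41 x 81 mm, on the worktop; origin under its foot. It and the egg cup may stand in each other's place.
Things that resemble listed ones, but are neither listed nor needed, are in the scene too. What is shaped like the egg but orange or purple is not meant.

How it is judged:
By the outcome, as a careful person would: the job done as asked, in the order asked, and still so for the second after the job is handed in, with the robot touching nothing.
It also fails if it takes over 67 s, if anything falls off the work surface, if the arm or the gripper's body presses on something with over 40 N, if the wrist force passes 120 N, or if a joint passes its speed limit or range.

## Working session

There is one attempt and no reset: what is moved stays moved. The work goes in short steps, Python scripts to look and compute and a shell command to move; the robot and the scene stay as the last step left them, time stands still between calls to the robot, and variables do not carry over. Pictures are saved under pics/ and viewed, and the job is handed in when it is done.

```bash
mkdir -p pics; ls
python3 - <<'E'
from workcell import bot
import cv2,numpy as np
o=bot.get_obs()
for k,v in o.items(): print(k,v)
for n in ("scene","top"):
    c=bot.camera(n); cv2.imwrite(f"pics/{n}0.png",c["color"])
    print(n,c["fx"],c["fy"],c["cx"],c["cy"],[k for k in c if k!="color"]);print(np.round(c["extrinsics"],4).tolist())
    for q in ("handle","fold","jamb_pivot","empty_place","egg","egg_cup","egg_rack","salt_shaker","cupboard"):
        print(q,[(np.round(r["point"],1).tolist(),round(r["conf"],2)) for r in bot.spot_point(q,n)][:4])
E
```

```text
pics
clock 0.0
joint_pos [-1.34800944e+00  2.41407365e-01  3.72060692e-03  1.33521556e+00
  1.40337819e-05  1.57081566e+00]
joint_vel [ 1.76917408e-05 -2.82247218e-03  1.91105785e-04 -6.74806083e-05
 -1.62393984e-04  2.00786158e-04]
tau [ 2.90215457e-04 -3.72319758e+01  2.52406365e+01  1.69336307e-02
  1.92726870e-04 -9.05559915e-06]
eef_pos [ 0.11032451 -0.4869608   0.20301446]
tool_rot [-0.55200954  0.44190324 -0.4407459   0.55294669]
ft_force [1.04727347 0.36947325 0.05826001]
ft_torque [ 0.01248684 -0.05256976  0.08943875]
grip_width 0.08558908084750075
scene 437.4710747783023 437.4710747783023 314.05834865376806 237.59151134914603 ['fx', 'fy', 'cx', 'cy', 'extrinsics']
[[0.2557, -0.9668, -0.0036, -0.3246], [0.5438, 0.1408, 0.8273, -0.3169], [-0.7993, -0.2135, 0.5618, -0.5499], [0.0, 0.0, 0.0, 1.0]]
handle [([292.7, 224.1], 0.88)]
fold [([281.5, 213.4], 0.96)]
jamb_pivot [([223.1, 201.9], 0.64)]
empty_place []
egg [([376.5, 251.1], 0.91), ([395.8, 295.2], 0.87), ([430.9, 255.6], 0.79)]
egg_cup [([428.6, 274.7], 0.82)]
egg_rack [([351.4, 290.4], 0.67)]
salt_shaker [([350.7, 291.1], 0.96)]
cupboard [([285.1, 256.9], 0.96), ([281.0, 211.2], 0.21)]
top 616.624268106491 616.624268106491 320.16673726600936 251.91319883625903 ['fx', 'fy', 'cx', 'cy', 'extrinsics']
[[-0.4336, -0.9011, 0.0067, 0.0291], [0.7054, -0.3348, 0.6247, -0.5097], [-0.5607, 0.2756, 0.7808, -0.9046], [0.0, 0.0, 0.0, 1.0]]
handle [([296.7, 270.1], 0.7)]
fold [([268.2, 255.6], 0.64)]
jamb_pivot []
empty_place []
egg []
egg_cup []
egg_rack []
salt_shaker []
cupboard [([273.6, 292.9], 0.62)]
```

View pics/scene0.png

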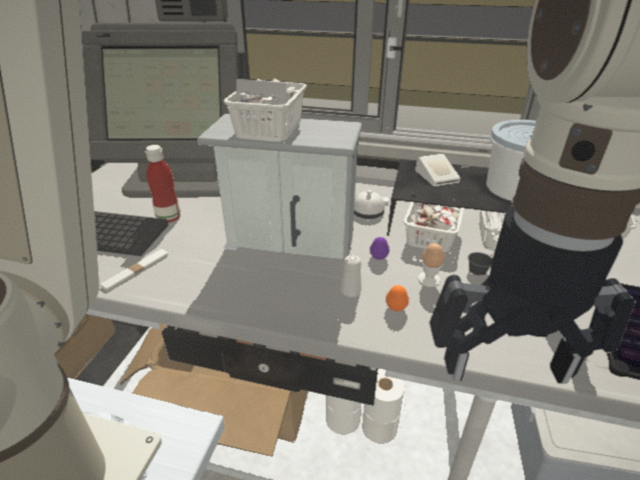

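View pics/top0.png

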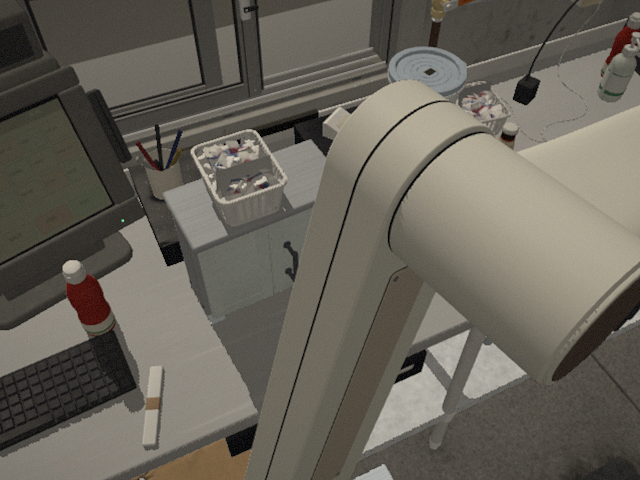

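Scene view: cupboard with the shut door, handle at about (294,222); egg in its cup (432,257); salt shaker (352,277); orange and purple decoys at (397,297) and (380,248). In the top view the arm hides the cup and part of the door, and the handle is at (291,260).

```bash
cat > h.py <<'E'
from workcell import bot
import cv2,numpy as np
from scipy.spatial.transform import Rotation as R
from scipy.optimize import least_squares
def cam(n,save=None):
    c=bot.camera(n)
    if save: cv2.imwrite(f"pics/{save}.png",c["color"])
    return c
def proj(c,P):
    P=np.atleast_2d(P); E=c["extrinsics"]; p=P@E[:3,:3].T+E[:3,3]
    return np.c_[c["cx"]+c["fx"]*p[:,0]/-p[:,2], c["cy"]-c["fy"]*p[:,1]/-p[:,2]]
def ray(c,uv):
    E=c["extrinsics"]; d=np.array([(uv[0]-c["cx"])/c["fx"],-(uv[1]-c["cy"])/c["fy"],-1.])
    return -E[:3,:3].T@E[:3,3], E[:3,:3].T@d
def atz(c,uv,z):
    o,d=ray(c,uv); return o+d*(z-o[2])/d[2]
def tri(cs,uvs):
    x0=atz(cs[0],uvs[0],.1)
    r=least_squares(lambda X:np.concatenate([proj(c,X)[0]-u for c,u in zip(cs,uvs)]),x0)
    return r.x,np.abs(r.fun).max()
def pts(name,n): return [(np.array(r["point"]),r["conf"]) for r in bot.spot_point(name,n)]
E
python3 - <<'E'
from h import *
s=cam("scene");t=cam("top")
P={}
for q in ("handle","fold"):
    a=pts(q,"scene");b=pts(q,"top"); 
    print(q,tri([s,t],[a[0][0],b[0][0]]) if a and b else (a,b), atz(s,a[0][0],.11))
a=pts("jamb_pivot","scene"); print("jamb",atz(s,a[0][0],.12),a[0][1])
a=pts("cupboard","scene"); print("cup",atz(s,a[0][0],0))
a=pts("salt_shaker","scene"); print("salt",atz(s,a[0][0],0))
a=pts("egg_cup","scene"); print("eggcup",atz(s,a[0][0],0))
for p,c in pts("egg","scene"): print("egg",p,c,atz(s,p,.057),atz(s,p,.021))
for n,c in (("scene",s),("top",t)):
  im=c["color"]; 
  cr=im[100:320,190:470] if n=="scene" else im[120:340,150:350]
  cv2.imwrite(f"pics/{n}0z.png",cv2.resize(cr,None,fx=2.8,fy=2.7,interpolation=3)[:600,:800])
E
```

```text
handle (array([ 0.5004763 , -0.16174795,  0.11950213]), np.float64(1.298490216708558)) [ 0.51901094 -0.15785766  0.11      ]
fold (array([ 0.54590724, -0.1217106 ,  0.11299501]), np.float64(1.371639235387022)) [ 0.54590473 -0.1191572   0.11      ]
jamb [ 0.52419865 -0.00585604  0.12      ] 0.69
cup [ 0.54158106 -0.12981909  0.        ]
salt [ 0.46702373 -0.28789392  0.        ]
eggcup [ 0.54089164 -0.43759212  0.        ]
egg [395. 296.] 0.96 [ 0.40578466 -0.374506    0.057     ] [ 0.44719451 -0.37366027  0.021     ]
egg [376.6 249.8] 0.88 [ 0.53488952 -0.32405026  0.057     ] [ 0.5853615  -0.31966294  0.021     ]
egg [428.7 253.4] 0.58 [ 0.54859555 -0.42546336  0.057     ] [ 0.60002959 -0.42819444  0.021     ]
```

View pics/scene0z.png

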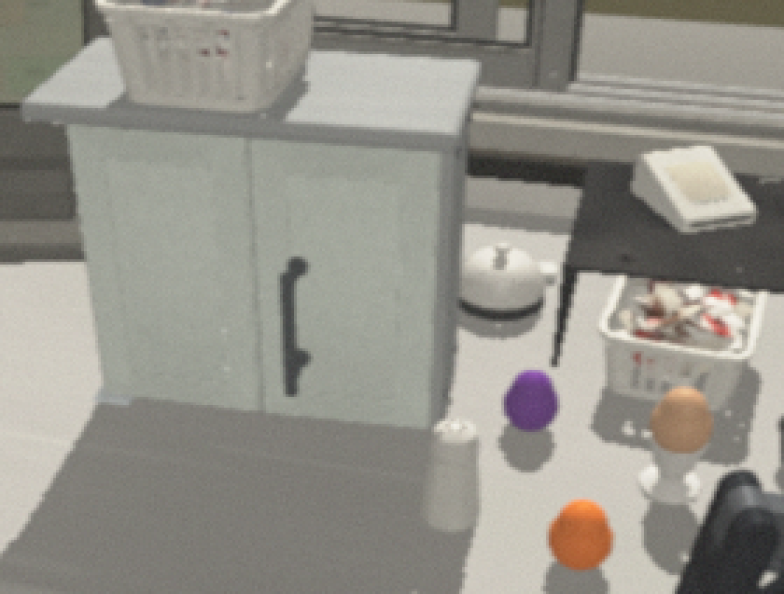

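View pics/top0z.png

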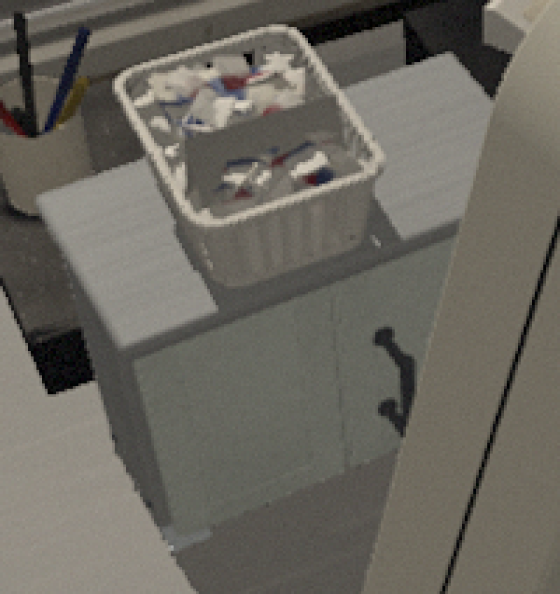

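```bash
cat >> h.py <<'E'
def cup2w(p,P):  # cupboard->world
    x,y,a=p[:3]; c,s=np.cos(a),np.sin(a); P=np.atleast_2d(P)
    return np.c_[x+c*P[:,0]-s*P[:,1], y+s*P[:,0]+c*P[:,1], P[:,2]]
def rightleaf(q,P): # fold-frame point (z abs) -> cupboard
    P=np.atleast_2d(P); f=np.array([6*np.cos(q)-125*np.sin(q),125-6*np.sin(q)-125*np.cos(q)])/1e3
    c,s=np.cos(q),np.sin(q)
    return np.c_[f[0]+c*P[:,0]-s*P[:,1], f[1]+s*P[:,0]+c*P[:,1], P[:,2]]
def leftleaf(q,P): # shut-cupboard coords -> cupboard
    P=np.atleast_2d(P); c,s=np.cos(q),-np.sin(q); X=P[:,0];Y=P[:,1]-.125
    return np.c_[c*X-s*Y, .125+s*X+c*Y, P[:,2]]
E
cat > fit.py <<'E'
from h import *
s=cam("scene");t=cam("top")
z=lambda n,u,v:np.array([u/2.8,v/2.7])+((190,100) if n=="s" else (150,120))
def model(p):
    q=p[3]
    L=[]
    A=lambda n,uv,P:L.append((n,uv,cup2w(p,P)[0]))
    A("s",z("s",25,115),[-.044,.144,.26]); A("s",z("s",463,142),[-.044,-.144,.26])
    A("t",z("t",127,358),[-.044,.144,.26])
    A("s",z("s",288,272),rightleaf(q,[-.047,-.032,.158])); A("s",z("s",290,394),rightleaf(q,[-.047,-.032,.062]))
    A("s",z("s",262,411),rightleaf(q,[-.012,0,.012]))
    A("s",z("s",105,400),leftleaf(q,[-.006,.1265,.012])); A("s",z("s",432,420),rightleaf(q,[-.012,-.1265,.012]))
    A("t",z("t",347,472),rightleaf(q,[-.012,0,.012])); A("t",z("t",172,548),leftleaf(q,[-.006,.1265,.012]))
    A("s",np.array([281.5,213.4]),rightleaf(q,[0,0,.11])); A("t",np.array([268.2,255.6]),rightleaf(q,[0,0,.11]))
    return L
def res(p,v=0):
    r=[]
    for n,uv,P in model(p):
        e=proj(s if n=="s" else t,P)[0]-uv
        if v: print(n,np.round(uv,1),np.round(e,1))
        r+=list(e)
    return np.array(r)
f=least_squares(res,[.54,-.13,.17,.05],loss="soft_l1",f_scale=2)
print(f.x,np.degrees(f.x[2]));res(f.x,1)
J=f.jac;print("sd",np.sqrt(np.diag(np.linalg.inv(J.T@J)))*1.5)
p=f.x;np.save("cup.npy",p)
print("handle",rightleaf(p[3],[-.047,-.032,.11]),cup2w(p,rightleaf(p[3],[-.047,-.032,.11])))
E
python3 fit.py
```

```text
[ 0.55294345 -0.12225939  0.10503275  0.0790391 ] 6.017933192688473
s [198.9 142.6] [-2.1  2.7]
s [355.4 152.6] [-1.5  1.9]
t [195.4 252.6] [-0.6  2. ]
s [292.9 200.7] [1.4 1.4]
s [293.6 245.9] [ 2.1 -2.5]
s [283.6 252.2] [-0.2  0.3]
s [227.5 248.1] [ 0.3 -3.3]
s [344.3 255.6] [-2.4 -0.6]
t [273.9 294.8] [ 0.5 -2.2]
t [211.4 323. ] [ 2.6 -5.6]
s [281.5 213.4] [ 0.5 -2.7]
t [268.2 255.6] [0. 3.]
sd [0.00275329 0.00132542 0.01921216 0.03109366]
handle [[-0.04821498 -0.03569456  0.11      ]] [[ 0.50873638 -0.16281209  0.11      ]]
```

```bash
cat > ov.py <<'E'
from h import *
import sys
def overlay(c,p,box,k,name):
    x0,y0,x1,y1=box; im=cv2.resize(c["color"][y0:y1,x0:x1],None,fx=k,fy=k,interpolation=cv2.INTER_CUBIC)
    q=p[3]
    def ln(P,col):
        u=(proj(c,cup2w(p,P))-(x0,y0)+.5)*k-.5
        cv2.polylines(im,[np.round(u).astype(int)],False,col,1,cv2.LINE_AA)
    ln(np.array([[-.044,-.144,.26],[-.044,.144,.26]]),(0,0,255))
    ln(np.array([[-.044,.144,.26],[.1,.144,.26]]),(0,0,255))
    b=[[-.012,-.1265,.012],[-.012,0,.012],[-.012,0,.248],[-.012,-.1265,.248],[-.012,-.1265,.012]]
    ln(rightleaf(q,b),(0,255,0))
    b=[[-.006,.0,.012],[-.006,.1265,.012],[-.006,.1265,.248],[-.006,0,.248],[-.006,0,.012]]
    ln(leftleaf(q,b),(255,255,0))
    ln(rightleaf(q,[[-.047,-.032,.158],[-.047,-.032,.062]]),(255,0,255))
    ln(rightleaf(q,[[-.047,-.032,.150],[-.012,-.032,.15]]),(255,0,255))
    ln(rightleaf(q,[[-.047,-.032,.07],[-.012,-.032,.07]]),(255,0,255))
    cv2.imwrite(f"pics/{name}.png",im)
if __name__=="__main__":
    p=np.load("cup.npy")
    overlay(cam("scene"),p,(190,110,380,270),4,sys.argv[1]+"s")
    overlay(cam("top"),p,(150,190,330,340),4,sys.argv[1]+"t")
E
python3 ov.py o1
```

```text
(no output)
```

View pics/o1s.png

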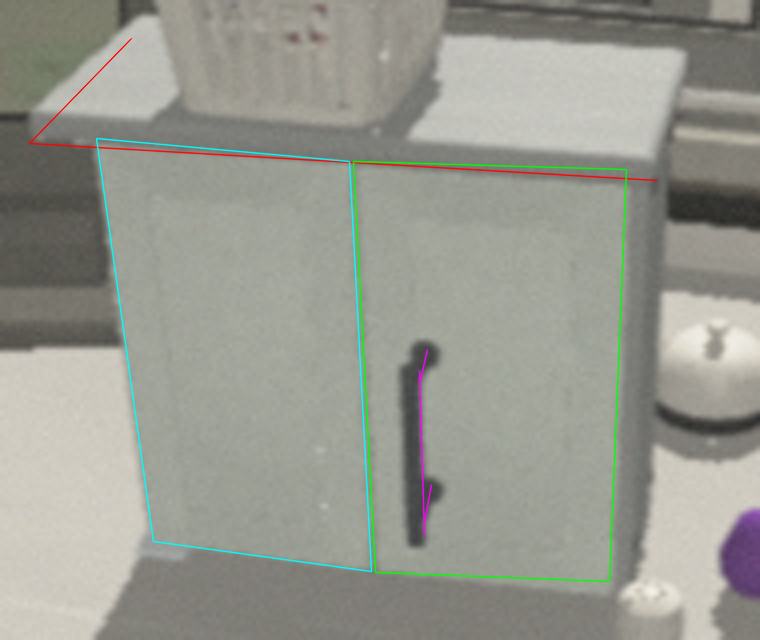

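View pics/o1t.png

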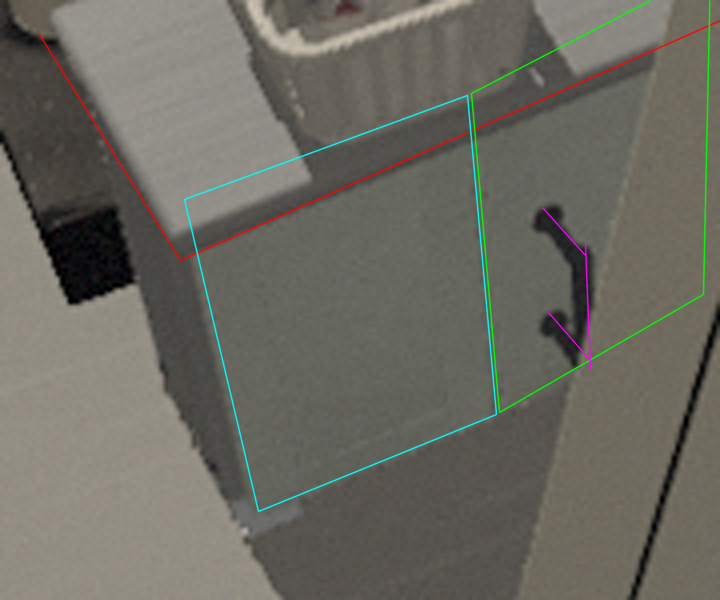

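Run:
```python
from h import *
a=cv2.imread("pics/scene0.png");b=cv2.imread("pics/top0.png")
def z(im,x,y,w,h,k=8):
    o=cv2.resize(im[y:y+h,x:x+w],None,fx=k,fy=k,interpolation=cv2.INTER_CUBIC); o=cv2.convertScaleAbs(o,alpha=1.6)
    for i in range(0,w,10): cv2.putText(o,str(x+i),(i*k,10),0,.35,(0,0,255),1); cv2.line(o,(i*k,12),(i*k,18),(0,0,255),1)
    for i in range(0,h,10): cv2.putText(o,str(y+i),(0,i*k+4),0,.35,(0,0,255),1);
    return o
s=np.vstack([np.hstack([z(a,190,125,48,36),z(a,330,125,48,36)]),np.hstack([z(a,215,232,48,36),z(a,325,232,48,36)])])
cv2.imwrite("pics/z1.png",s)
cv2.imwrite("pics/z2.png",np.hstack([z(a,265,185,48,72),z(b,270,232,48,72)]))
```

```text
(no output)
```

View pics/z1.png

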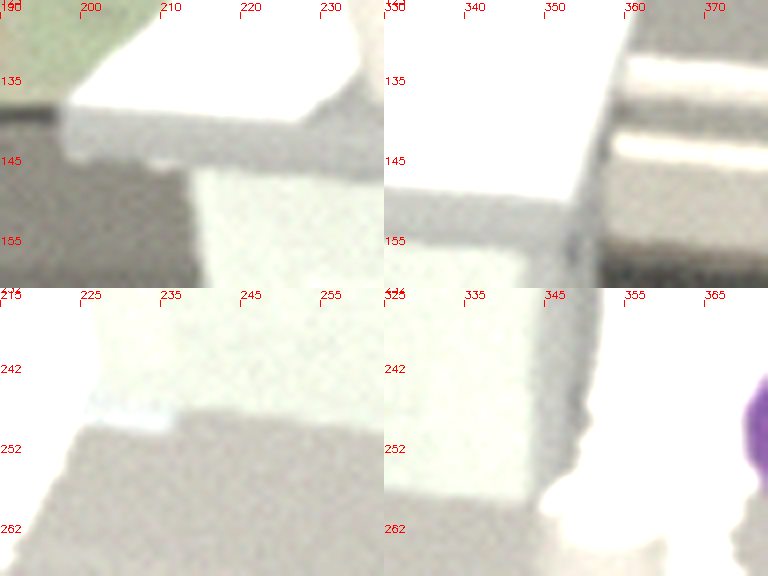

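View pics/z2.png

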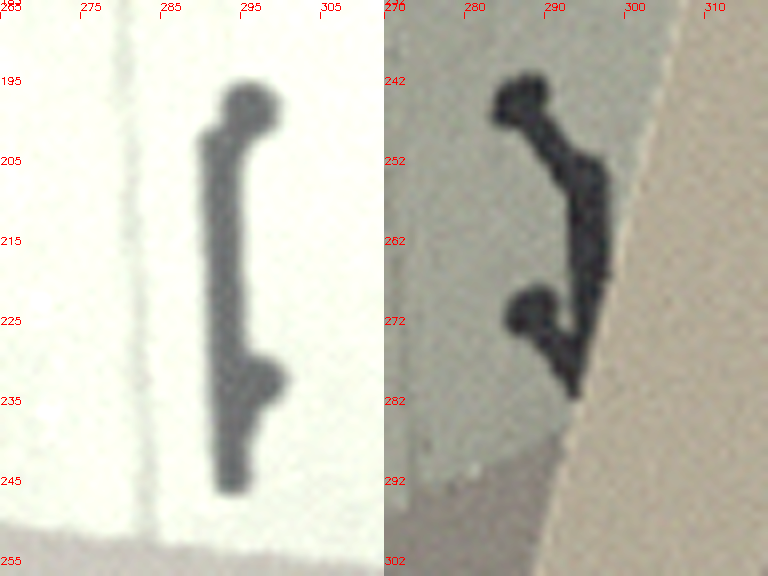

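```bash
cat > fit2.py <<'E'
from h import *
s=cam("scene");t=cam("top")
def model(p):
    q=p[3]; L=[]
    A=lambda n,uv,P,w=1:L.append((n,np.array(uv,float),cup2w(p,P)[0],w))
    A("s",(198.3,145),[-.044,.144,.26]); A("s",(353.5,155),[-.044,-.144,.26])
    A("t",(195.4,252.6),[-.044,.144,.26])
    A("s",(292.2,201.2),rightleaf(q,[-.047,-.032,.158])); A("s",(294,245.3),rightleaf(q,[-.047,-.032,.062]))
    A("s",(296.3,198.5),rightleaf(q,[-.014,-.032,.15])); A("s",(298,232.5),rightleaf(q,[-.014,-.032,.07]))
    A("t",(287.5,245),rightleaf(q,[-.014,-.032,.15])); A("t",(288.5,270.5),rightleaf(q,[-.014,-.032,.07]))
    A("t",(295.5,253),rightleaf(q,[-.047,-.032,.158]))
    A("s",(283.3,252.3),rightleaf(q,[-.012,0,.012]))
    A("s",(226,246),leftleaf(q,[-.006,.1265,.012])); A("s",(343.5,258.2),rightleaf(q,[-.012,-.1265,.012]))
    A("t",(273.,295),rightleaf(q,[-.012,0,.012])); 
    return L
def res(p,v=0):
    r=[]
    for n,uv,P,w in model(p):
        off=p[4:6] if n=="s" else p[6:8]
        e=proj(s if n=="s" else t,P)[0]+off-uv
        if v: print(n,np.round(uv,1),np.round(e,1))
        r+=list(e*w)
    return np.r_[np.array(r),np.array(p[4:8])/2]
f=least_squares(res,[.54,-.13,.17,.05,0,0,0,0],loss="soft_l1",f_scale=1.5)
print(f.x,np.degrees(f.x[2]));res(f.x,1)
J=f.jac;print("sd",np.sqrt(np.diag(np.linalg.inv(J.T@J))))
p=f.x;np.save("cup.npy",p[:4])
print("handle",rightleaf(p[3],[-.047,-.032,.11]),cup2w(p,rightleaf(p[3],[-.047,-.032,.11])))
E
python3 fit2.py; python3 ov.py o2
```

```text
[ 0.54736724 -0.1259668   0.06427909  0.04729465 -0.61849205 -0.3387178
 -1.01851056  1.04991678] 3.68292045301913
s [198.3 145. ] [-1.3  0. ]
s [353.5 155. ] [-0.1  1.9]
t [195.4 252.6] [-0.9  2.6]
s [292.2 201.2] [0.9 1.7]
s [294.  245.3] [ 0.6 -1. ]
s [296.3 198.5] [ 0.1 -0.3]
s [298.  232.5] [-0.7 -0.4]
t [287.5 245. ] [-0.6 -0.9]
t [288.5 270.5] [-0.2 -0.2]
t [295.5 253. ] [0.5 0.3]
s [283.3 252.3] [0.3 0.5]
s [226. 246.] [ 2.4 -1.1]
s [343.5 258.2] [-1.5 -0.4]
t [273. 295.] [ 1.9 -1.1]
sd [0.00407659 0.00290485 0.01310074 0.02065395 1.46466138 1.0122203
 1.63666445 1.53292085]
handle [[-0.04535092 -0.03433013  0.11      ]] [[ 0.50431517 -0.16313914  0.11      ]]
```

View pics/o2s.png

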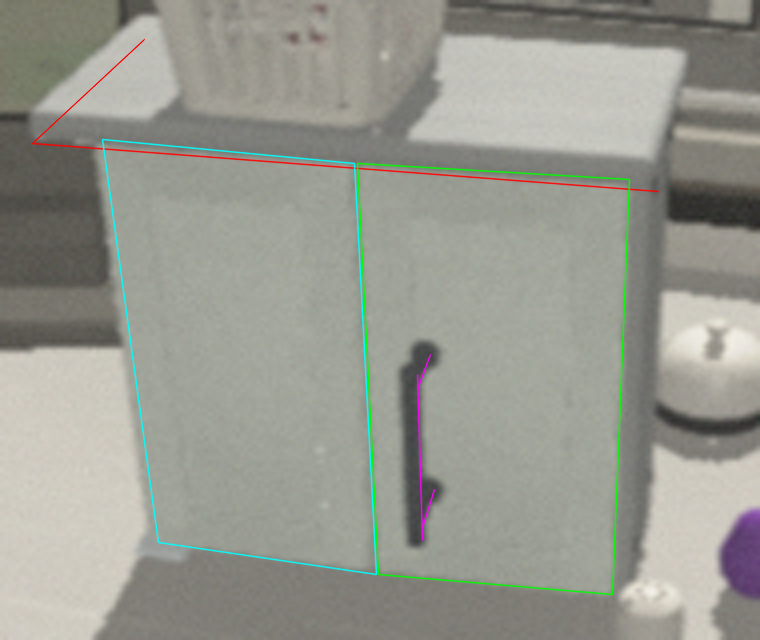

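View pics/o2t.png

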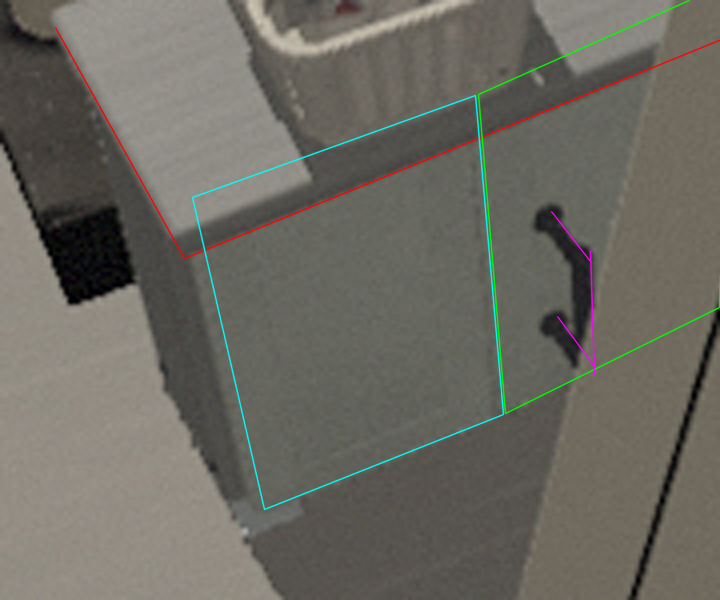

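```bash
cat > plan.py <<'E'
from h import *
def toolR(az,lean,sx=1):
    a,l=np.radians(az),np.radians(lean)
    d=np.array([np.sin(l)*np.cos(a),np.sin(l)*np.sin(a),-np.cos(l)])
    x=sx*np.array([-np.sin(a),np.cos(a),0]); return np.c_[x,d,np.cross(x,d)]
def cur():
    o=bot.get_obs(); return o,R.from_quat(o["tool_rot"]).as_matrix(),np.array(o["eef_pos"])
def describe():
    o,M,p=cur(); d=M[:,1]; x=M[:,0]
    print("t %.2f"%o["clock"],"tcp",np.round(p*1e3,1),"az %.1f lean %.1f"%(np.degrees(np.arctan2(d[1],d[0])),np.degrees(np.arccos(-d[2]))),"jaw",np.round(x,3),"F",np.round(o["ft_force"],1),"w %.1f"%(o["grip_width"]*1e3),"q",np.round(o["joint_pos"],2))
def rows(M0,p0,M1,p1,n):
    """n rows: world-linear, slerp; returns list (rv deg, shift mm)"""
    rv=R.from_matrix(M0.T@M1).as_rotvec(); out=[];M=M0
    for i in range(n):
        out.append(np.r_[np.degrees(rv)/n, M.T@(p1-p0)/n*1e3]); M=M@R.from_rotvec(rv/n).as_matrix()
    return out
def show(r):
    for x in r: print(" ".join("%.1f"%v for v in x), "|",round(float(np.linalg.norm(x[:3])),1),round(float(np.linalg.norm(x[3:])),1))
E
python3 - <<'E'
from plan import *
describe()
o,M,p=cur(); print(np.round(M,3))
s=cam("scene");t=cam("top")
print(tri([s,t],[np.array([293.1,223.2]),np.array([295.5,268.5])]),atz(s,(293.1,223.2),.11),atz(t,(295.5,268.5),.11))
H=np.array([.505,-.162,.11])
for sx in (1,-1):
    M1=toolR(5,45,sx); P1=H+M1[:,1]*(.019-.09)
    print(sx,np.degrees(np.linalg.norm(R.from_matrix(M.T@M1).as_rotvec())),P1); show(rows(M,p,M1,P1,11))
E
```

```text
t 1.95 tcp [ 110.5 -487.6  203.9] az 83.2 lean 0.0 jaw [ 0.221 -0.975 -0.   ] F [0.  0.1 0.5] w 85.7 q [-1.35  0.24  0.01  1.34  0.    1.57]
[[ 0.221  0.     0.975]
 [-0.975  0.     0.221]
 [-0.    -1.     0.   ]]
(array([ 0.50531906, -0.15949603,  0.11145783]), np.float64(0.33587507808698547)) [ 0.50855534 -0.15899399  0.11      ] [ 0.50570684 -0.15942927  0.11      ]
1 172.8260591025906 [ 0.45498646 -0.16637562  0.16020458]
-0.4 -14.5 -6.0 -21.6 4.0 37.0 | 15.7 43.0
-0.4 -14.5 -6.0 -11.9 1.9 41.3 | 15.7 43.0
-0.4 -14.5 -6.0 -1.3 0.9 43.0 | 15.7 43.0
-0.4 -14.5 -6.0 9.4 1.0 42.0 | 15.7 43.0
-0.4 -14.5 -6.0 19.5 2.3 38.3 | 15.7 43.0
-0.4 -14.5 -6.0 28.1 4.5 32.3 | 15.7 43.0
-0.4 -14.5 -6.0 34.6 7.6 24.3 | 15.7 43.0
-0.4 -14.5 -6.0 38.7 11.4 15.0 | 15.7 43.0
-0.4 -14.5 -6.0 39.8 15.4 5.1 | 15.7 43.0
-0.4 -14.5 -6.0 38.0 19.6 -4.7 | 15.7 43.0
-0.4 -14.5 -6.0 33.4 23.4 -13.6 | 15.7 43.0
-1 45.630529473145906 [ 0.45498646 -0.16637562  0.16020458]
4.1 0.7 -0.3 -21.6 4.0 37.0 | 4.1 43.0
4.1 0.7 -0.3 -22.0 6.5 36.4 | 4.1 43.0
4.1 0.7 -0.3 -22.5 8.9 35.6 | 4.1 43.0
4.1 0.7 -0.3 -22.9 11.3 34.6 | 4.1 43.0
4.1 0.7 -0.3 -23.4 13.6 33.4 | 4.1 43.0
4.1 0.7 -0.3 -23.8 15.9 32.1 | 4.1 43.0
4.1 0.7 -0.3 -24.3 18.0 30.6 | 4.1 43.0
4.1 0.7 -0.3 -24.7 20.0 29.0 | 4.1 43.0
4.1 0.7 -0.3 -25.2 21.9 27.2 | 4.1 43.0
4.1 0.7 -0.3 -25.6 23.6 25.3 | 4.1 43.0
4.1 0.7 -0.3 -26.0 25.2 23.2 | 4.1 43.0
```

```bash
python3 -m inch '4 1 0 -22 4 37 0; 4 1 0 -22 6 36 0; 4 1 0 -22 9 36 0; 4 1 0 -23 11 35 0; 4 1 0 -23 14 33 0; 4 0 -1 -24 16 32 0; 4 0 -1 -24 18 31 0; 4 1 0 -25 20 29 0; 4 1 0 -25 22 27 0; 4 1 0 -26 24 25 0; 4 0 -1 -26 25 23 0; 1 0 -1 0 0 0 0'
python3 - <<'E'
from plan import *
describe();cam("scene","s1")
o,M,p=cur();H=np.array([.505,-.160,.11]);print("handle in tool rel. grasp pt",np.round(M.T@(H-p)*1e3-[0,-19,0],1))
E
```

```text
clock: 3.55
eef_pos: [0.4591, -0.168, 0.1584]
tool_rot: [-0.283, 0.259, -0.635, 0.671]
ft_force: [0.0, -0.1, -0.6]
grip_width: 0.0856
t 3.55 tcp [ 459.1 -168.   158.4] az 2.7 lean 45.0 jaw [ 0.06  -0.998  0.012] F [ 0.  -0.1 -0.6] w 85.6 q [-0.67 -0.14 -0.87  0.19  0.48  2.57]
handle in tool rel. grasp pt [-6.2 86.3 -0.7]
```

View pics/s1.png

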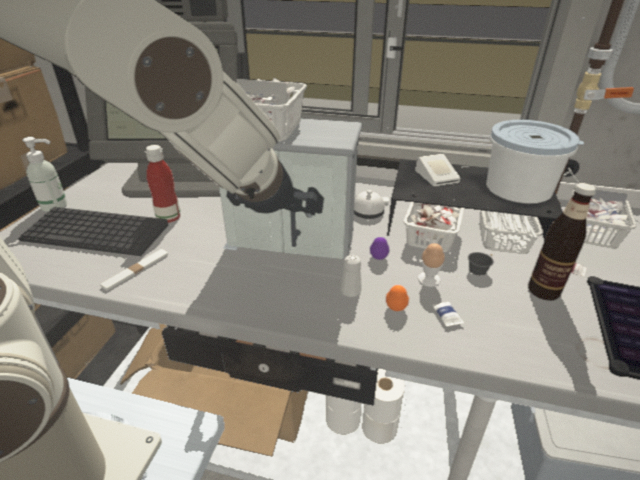

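```bash
cat >> plan.py <<'E'
L=.33
Rz=lambda a:R.from_euler("z",a).as_matrix();Ry=lambda a:R.from_euler("y",a).as_matrix();Rx=lambda a:R.from_euler("x",a).as_matrix()
q0=[-1.348,.2414,.0037,1.3352,0,1.5708]
M00=R.from_quat([-0.55200954,0.44190324,-0.4407459,0.55294669]).as_matrix()
C=(Rz(q0[0])@Ry(q0[1]-q0[2]+q0[3])@Rz(q0[4])@Rx(q0[5])).T@M00
def oik(M,p):
    W=p-L*M[:,1]; j1=np.arctan2(W[1],W[0])
    N=Rz(j1).T@M@C.T   # Ry(S)Rz(j5)Rx(j6)
    j5=np.arcsin(np.clip(N[1,0],-1,1)); S=np.arctan2(-N[2,0],N[0,0]); B=(Ry(S)@Rz(j5)).T@N; j6=np.arctan2(B[2,1],B[1,1])
    return np.round([j1,S,j5,j6],2),"Wr %.3f Wz %.3f"%(np.hypot(W[0],W[1]),W[2])
E
python3 - <<'E'
from plan import *
o,M,p=cur(); print(oik(M,p))
c=np.load("cup.npy"); c[:2]+=np.array([.5053,-.1595])-[.5043,-.1631]; c=c[:4]
for q in (c[3],.4,.7,1.,1.38):
    G=cup2w(c,rightleaf(q,[-.047,-.032,.11]))[0]; print(round(q,2),G)
    for az in (0,20,40):
        for sx in (-1,1):
            T=toolR(az,45,sx); print("   ",az,sx,oik(T,G+.019*T[:,1]))
for az in (-40,-20,0):
    T=toolR(az,42,-1); print("egg",az,oik(T,np.array([.545,-.435,.06])+.019*T[:,1]))
G=cup2w(c,[.042,-.04,.049])[0];print(G)
for az in (-20,-10,0,10):
    T=toolR(az,42,-1); print("place",az,oik(T,G+.019*T[:,1]))
E
```

```text
(array([-0.67,  0.93,  0.48,  2.57]), 'Wr 0.288 Wz 0.392')
0.05 [ 0.50531517 -0.15953914  0.11      ]
    0 -1 (array([-0.51,  0.85,  0.35,  2.77]), 'Wr 0.327 Wz 0.330')
    0 1 (array([-0.51,  0.85,  0.35, -0.38]), 'Wr 0.327 Wz 0.330')
    20 -1 (array([-0.67,  1.09,  0.64,  2.29]), 'Wr 0.380 Wz 0.330')
    20 1 (array([-0.67,  1.09,  0.64, -0.85]), 'Wr 0.380 Wz 0.330')
    40 -1 (array([-0.73,  1.43,  0.78,  1.77]), 'Wr 0.452 Wz 0.330')
    40 1 (array([-0.73,  1.43,  0.78, -1.37]), 'Wr 0.452 Wz 0.330')
0.4 [ 0.47712579 -0.16728149  0.11      ]
    0 -1 (array([-0.58,  0.87,  0.4 ,  2.71]), 'Wr 0.307 Wz 0.330')
    0 1 (array([-0.58,  0.87,  0.4 , -0.43]), 'Wr 0.307 Wz 0.330')
    20 -1 (array([-0.73,  1.13,  0.67,  2.22]), 'Wr 0.363 Wz 0.330')
    20 1 (array([-0.73,  1.13,  0.67, -0.92]), 'Wr 0.363 Wz 0.330')
    40 -1 (array([-0.79,  1.48,  0.78,  1.69]), 'Wr 0.436 Wz 0.330')
    40 1 (array([-0.79,  1.48,  0.78, -1.45]), 'Wr 0.436 Wz 0.330')
0.7 [ 0.45916214 -0.15739297  0.11      ]
    0 -1 (array([-0.58,  0.87,  0.4 ,  2.71]), 'Wr 0.286 Wz 0.330')
    0 1 (array([-0.58,  0.87
[... 1025 characters left out ...]
y([-0.59,  1.04,  0.61, -0.77]), 'Wr 0.289 Wz 0.330')
    40 -1 (array([-0.68,  1.39,  0.77,  1.83]), 'Wr 0.359 Wz 0.330')
    40 1 (array([-0.68,  1.39,  0.77, -1.31]), 'Wr 0.359 Wz 0.330')
egg -40 (array([-0.66,  0.84, -0.02, -3.12]), 'Wr 0.489 Wz 0.291')
egg -20 (array([-0.81,  0.89,  0.3 ,  2.79]), 'Wr 0.504 Wz 0.291')
egg 0 (array([-0.91,  1.07,  0.56,  2.38]), 'Wr 0.550 Wz 0.291')
[ 0.59284989 -0.15958633  0.049     ]
place -20 (array([-0.22,  0.84, -0.09, -3.04]), 'Wr 0.407 Wz 0.280')
place -10 (array([-0.31,  0.84,  0.09,  3.04]), 'Wr 0.407 Wz 0.280')
place 0 (array([-0.39,  0.88,  0.26,  2.84]), 'Wr 0.417 Wz 0.280')
place 10 (array([-0.47,  0.95,  0.41,  2.63]), 'Wr 0.434 Wz 0.280')
```

Run:
```python
from plan import *
o,M,p=cur();H=np.array([.505,-.160,.11]);T=toolR(14,45,-1)
mid=H+T[:,1]*(.019-.045)
a=rows(M,p,T,mid,4);show(a);show(rows(T,mid,T,H+T[:,1]*.019,3))
```

```text
0.0 -1.8 2.0 -0.6 10.4 -0.1 | 2.7 10.4
0.0 -1.8 2.0 -0.3 10.4 -0.1 | 2.7 10.4
0.0 -1.8 2.0 0.1 10.4 -0.1 | 2.7 10.4
0.0 -1.8 2.0 0.4 10.4 -0.1 | 2.7 10.4
0.0 0.0 0.0 -0.0 15.0 0.0 | 0.0 15.0
0.0 0.0 0.0 -0.0 15.0 0.0 | 0.0 15.0
0.0 0.0 0.0 -0.0 15.0 0.0 | 0.0 15.0
```

```bash
python3 -m inch '0 -2 2 0 10 0 0; 0 -2 2 0 10 0 0; 0 -2 2 0 10 0 0; 0 -1 2 0 11 0 0; 0 0 0 0 15 0 0; 0 0 0 0 15 0 0; 0 0 0 0 15 0 0; 0 0 0 0 0 0 0'
python3 - <<'E'
from plan import *
describe();s=cam("scene","s2")
cv2.imwrite("pics/s2z.png",cv2.resize(s["color"][150:270,210:370],None,fx=5,fy=5,interpolation=3))
E
```

```text
clock: 4.6
eef_pos: [0.5189, -0.16, 0.0982]
tool_rot: [-0.302, 0.237, -0.569, 0.727]
ft_force: [-0.0, -0.4, 0.3]
grip_width: 0.0853
t 4.60 tcp [ 518.9 -160.    98.2] az 13.9 lean 44.8 jaw [ 0.239 -0.971 -0.001] F [-0.  -0.4  0.3] w 85.3 q [-0.64  0.14 -0.79  0.07  0.57  2.44]
```

View pics/s2z.png

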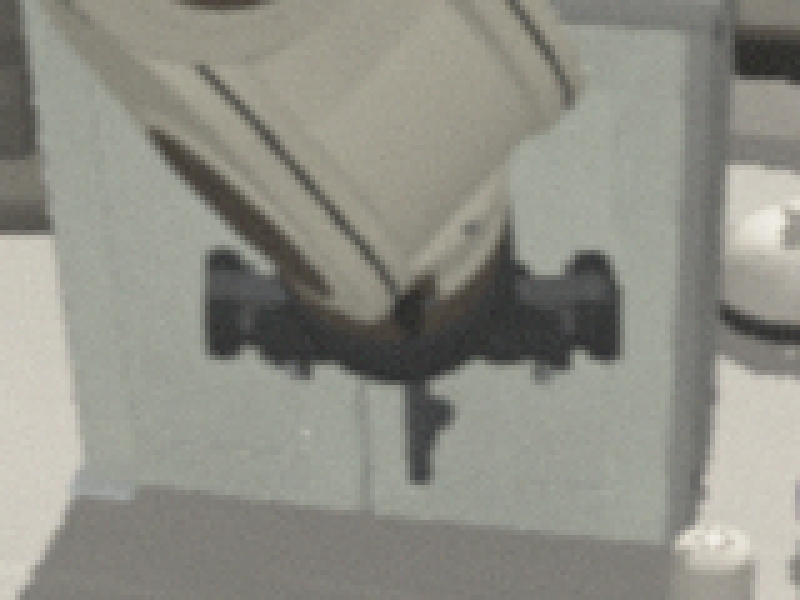

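The bar (zoom 418,440) is centred between the open fingers (205..620). Close.

```bash
python3 -m inch '0 0 0 0 0 0 1;0 0 0 0 0 0 1;0 0 0 0 0 0 1;0 0 0 0 0 0 1;0 0 0 0 0 0 1;0 0 0 0 0 0 1'
python3 - <<'E'
from plan import *
describe()
E
```

```text
clock: 5.4
eef_pos: [0.5178, -0.156, 0.099]
tool_rot: [-0.3, 0.238, -0.567, 0.729]
ft_force: [-7.7, 7.9, 7.8]
grip_width: 0.0045
t 5.40 tcp [ 517.8 -156.    99. ] az 14.4 lean 45.0 jaw [ 0.244 -0.97  -0.006] F [-7.7  7.9  7.8] w 4.5 q [-0.63  0.14 -0.8   0.07  0.58  2.44]
```

```bash
python3 -m inch '0 0 0 0 0 0 1;0 0 0 0 0 0 1'
python3 - <<'E'
from plan import *
describe();s=cam("scene","s3")
cv2.imwrite("pics/s3z.png",cv2.resize(s["color"][170:270,230:350],None,fx=6,fy=6,interpolation=3))
t=cam("top","t3")
E
```

```text
clock: 5.65
eef_pos: [0.5178, -0.156, 0.0989]
tool_rot: [-0.3, 0.238, -0.567, 0.729]
ft_force: [-8.0, 7.5, 8.4]
grip_width: 0.0048
t 5.65 tcp [ 517.8 -156.    98.9] az 14.4 lean 45.0 jaw [ 0.244 -0.97  -0.006] F [-8.   7.5  8.4] w 4.8 q [-0.63  0.14 -0.8   0.07  0.58  2.44]
```

View pics/s3z.png

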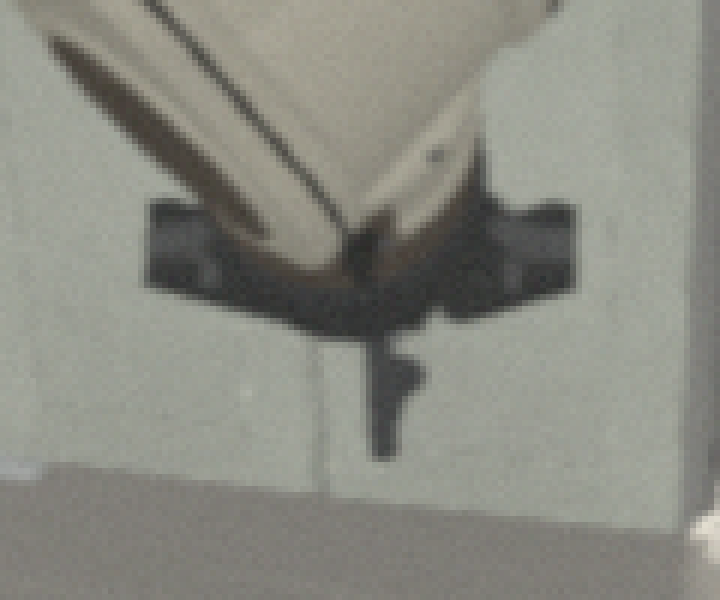

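View pics/t3.png

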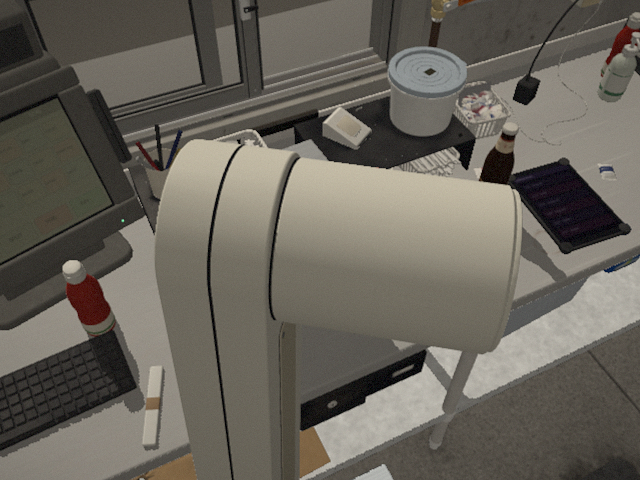

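```bash
cat > door.py <<'E'
from plan import *
import sys
c=np.load("cup.npy")[:4]; c[:2]+=np.array([.505,-.160])-[.5043,-.1631]
def pose(q,az,lean=45,z=.11):
    T=toolR(az,lean,-1); return T,cup2w(c,rightleaf(q,[-.047,-.032,z]))[0]+.019*T[:,1]
if __name__=="__main__":
    qs=np.array(list(map(float,sys.argv[1].split(","))));azs=list(map(float,sys.argv[2].split(",")))
    for i in range(len(qs)-1):
        a=pose(qs[i],azs[i]);b=pose(qs[i+1],azs[i+1]); show(rows(*a,*b,1))
E
python3 door.py .05,.1,.15,.2,.25,.3,.35,.4 14,15.5,17,18.5,20,21.5,23,24.5
```

```text
0.0 -1.1 1.1 0.9 -3.4 -3.4 | 1.5 4.9
0.0 -1.1 1.1 0.4 -3.3 -3.3 | 1.5 4.6
-0.0 -1.1 1.1 -0.1 -3.1 -3.1 | 1.5 4.4
0.0 -1.1 1.1 -0.6 -2.9 -2.9 | 1.5 4.2
0.0 -1.1 1.1 -1.1 -2.7 -2.7 | 1.5 4.0
0.0 -1.1 1.1 -1.5 -2.5 -2.5 | 1.5 3.9
0.0 -1.1 1.1 -1.9 -2.3 -2.3 | 1.5 3.8
```

```bash
python3 -m inch '0 -1 1 1 -3.5 -3.5 1; 0 -1 1 0.5 -3.5 -3.5 1; 0 -1 1 0 -3 -3 1; 0 -1 1 -0.5 -3 -3 1; 0 -1 1 -1 -3 -3 1'
python3 - <<'E'
from door import *
describe();print(pose(.30,21.))
s=cam("scene","s4")
cv2.imwrite("pics/s4z.png",cv2.resize(s["color"][130:270,190:370],None,fx=4,fy=4,interpolation=3))
E
```

```text
clock: 6.38
eef_pos: [0.4969, -0.1631, 0.0991]
tool_rot: [-0.314, 0.218, -0.521, 0.763]
ft_force: [5.8, 8.2, -1.6]
grip_width: 0.0047
t 6.38 tcp [ 496.9 -163.1   99.1] az 21.4 lean 45.0 jaw [ 0.362 -0.932 -0.004] F [ 5.8  8.2 -1.6] w 4.7 q [-0.73  0.17 -0.73  0.25  0.68  2.2 ]
(array([[ 0.35836795,  0.66014105,  0.66014105],
       [-0.93358043,  0.25340441,  0.25340441],
       [-0.        , -0.70710678,  0.70710678]]), array([ 0.49670656, -0.16289995,  0.09656497]))
```

View pics/s4z.png

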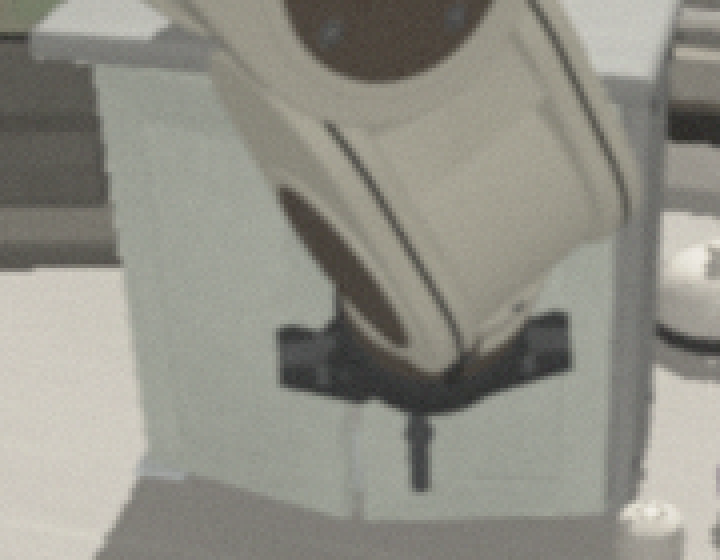

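Door is opening (fold bottom has moved to zoom (355,517)), forces are small. Continue.

```bash
python3 door.py .30,.35,.4,.45,.5,.55,.6,.65,.7,.75,.8,.85 20.5,22,23.5,25,26.5,28,29.5,31,32,33,34,35
```

```text
0.0 -1.1 1.1 -1.4 -2.5 -2.5 | 1.5 3.9
-0.0 -1.1 1.1 -1.9 -2.3 -2.3 | 1.5 3.8
-0.0 -1.1 1.1 -2.3 -2.1 -2.1 | 1.5 3.7
0.0 -1.1 1.1 -2.7 -1.8 -1.8 | 1.5 3.7
0.0 -1.1 1.1 -3.0 -1.5 -1.5 | 1.5 3.7
-0.0 -1.1 1.1 -3.4 -1.2 -1.2 | 1.5 3.8
0.0 -1.1 1.1 -3.7 -0.9 -0.9 | 1.5 3.9
0.0 -0.7 0.7 -3.8 -0.6 -0.6 | 1.0 3.9
0.0 -0.7 0.7 -4.1 -0.2 -0.2 | 1.0 4.1
0.0 -0.7 0.7 -4.3 0.1 0.1 | 1.0 4.3
0.0 -0.7 0.7 -4.5 0.4 0.4 | 1.0 4.5
```

```bash
python3 -m inch '0 -1 1 -1.5 -2.5 -2.5 1; 0 -1 1 -2 -2.5 -2.5 1; 0 -1 1 -2.5 -2 -2 1; 0 -1 1 -2.5 -2 -2 1; 0 -1 1 -3 -1.5 -1.5 1; 0 -1 1 -3.5 -1 -1 1; 0 -1 1 -3.5 -1 -1 1; 0 -1 1 -4 -0.5 -0.5 1'
python3 - <<'E'
from door import *
describe();print(pose(.70,32.)[1])
E
```

```text
clock: 7.42
eef_pos: [0.4702, -0.154, 0.0989]
tool_rot: [-0.336, 0.185, -0.446, 0.809]
ft_force: [0.3, -0.6, -0.1]
grip_width: 0.0003
t 7.42 tcp [ 470.2 -154.    98.9] az 32.3 lean 44.9 jaw [ 0.534 -0.846 -0.   ] F [ 0.3 -0.6 -0.1] w 0.3 q [-0.8   0.22 -0.64  0.51  0.76  1.87]
[ 0.47025569 -0.15077349  0.09656497]
```

Gripper shut to 0 — the bar slipped out. Look.

Run:
```python
from door import *
s=cam("scene","s5")
cv2.imwrite("pics/s5z.png",cv2.resize(s["color"][130:270,190:370],None,fx=4.4,fy=4.2,interpolation=3))
```

```text
(no output)
```

View pics/s5z.png

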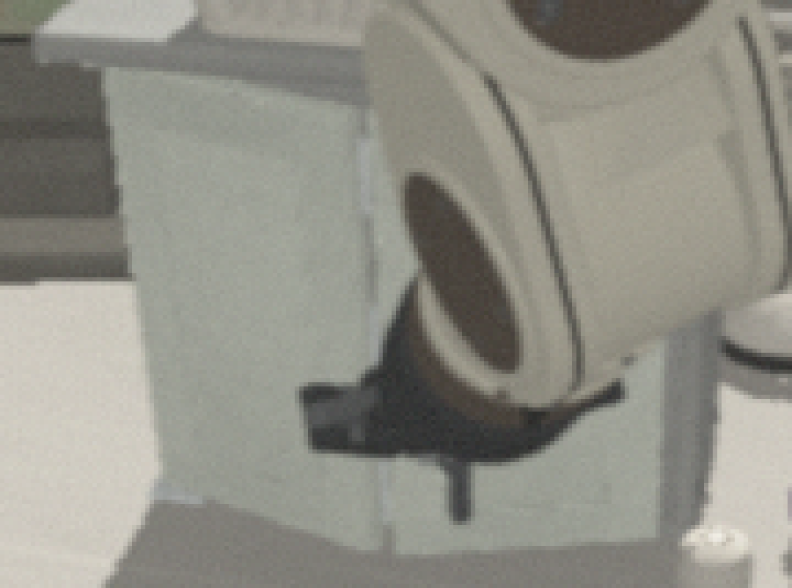

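Run:
```python
from door import *
s=cam("scene")
for u,v in ((294.5,253.8),(294.5,252.8)):
  print(atz(s,(u,v),.062))
print("orig bottom",atz(s,(294,245.3),.062),atz(s,(292.2,201.2),.158))
print("fold bottom",atz(s,(190+388/4.4,130+550/4.2),.012))
for q in (.2,.3,.35,.4,.5):
    print(q,cup2w(c,rightleaf(q,[-.047,-.032,.11]))[0],cup2w(c,rightleaf(q,[-.012,0,.012]))[0])
    print(proj(s,cup2w(c,rightleaf(q,[[-.047,-.032,.062],[-.012,0,.012]]))))
im=s["color"];cv2.imwrite("pics/s5y.png",cv2.resize(im[225:270,215:375],None,fx=5,fy=5,interpolation=3))
```

```text
[ 0.47417542 -0.1709002   0.062     ]
[ 0.47735375 -0.16993253  0.062     ]
orig bottom [ 0.50160345 -0.16149703  0.062     ] [ 0.5110643  -0.15795459  0.158     ]
fold bottom [ 0.50602117 -0.12381077  0.012     ]
0.2 [ 0.49206025 -0.16595331  0.11      ] [ 0.51748626 -0.12592184  0.012     ]
[[294.73903553 248.29126085]
 [280.85740536 257.93982212]]
0.3 [ 0.48416388 -0.16771464  0.11      ] [ 0.50546639 -0.1253448   0.012     ]
[[294.43014426 250.66793311]
 [278.78925355 261.21801536]]
0.35 [ 0.48042033 -0.16796031  0.11      ] [ 0.4995786  -0.12457874  0.012     ]
[[293.99614914 251.7634243 ]
 [277.54142041 262.81322041]]
0.4 [ 0.47682579 -0.16778149  0.11      ] [ 0.49379195 -0.12349662  0.012     ]
[[293.37477466 252.79134987]
 [276.15304163 264.37220663]]
0.5 [ 0.47011929 -0.16615318  0.11      ] [ 0.48257958 -0.12039576  0.012     ]
[[291.5713264  254.62865583]
 [272.96386001 267.36056221]]
```

View pics/s5y.png

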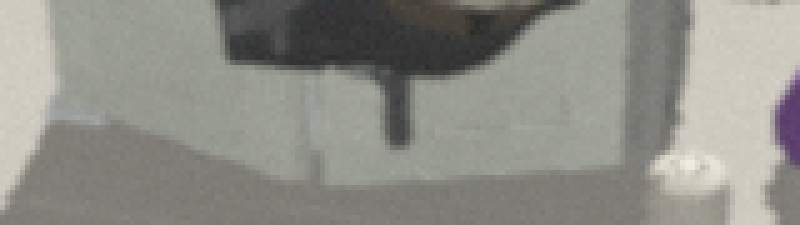

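```bash
cat > fit3.py <<'E'
from h import *
s=cam("scene");t=cam("top")
def model(p):
    L=[]
    A=lambda n,uv,P,w=1:L.append((n,np.array(uv,float),cup2w(p,P)[0],w))
    q=p[3]
    A("s",(198.3,145),[-.044,.144,.26],.5); A("s",(353.5,155),[-.044,-.144,.26],.5)
    A("t",(195.4,252.6),[-.044,.144,.26],.5)
    A("s",(292.2,201.2),rightleaf(q,[-.047,-.032,.158])); A("s",(294,245.3),rightleaf(q,[-.047,-.032,.062]))
    A("s",(296.3,198.5),rightleaf(q,[-.014,-.032,.15])); A("s",(298,232.5),rightleaf(q,[-.014,-.032,.07]))
    A("t",(287.5,245),rightleaf(q,[-.014,-.032,.15])); A("t",(288.5,270.5),rightleaf(q,[-.014,-.032,.07]))
    A("t",(295.5,253),rightleaf(q,[-.047,-.032,.158]))
    A("s",(283.3,252.3),rightleaf(q,[-.012,0,.012]))
    A("s",(343.5,258.2),rightleaf(q,[-.012,-.1265,.012]))
    A("t",(273.,295),rightleaf(q,[-.012,0,.012]))
    q=p[4]
    A("s",(294.6,253.6),rightleaf(q,[-.047,-.032,.062]))
    A("s",(279.6,262.2),rightleaf(q,[-.012,0,.012]));A("s",(275.6,261.2),leftleaf(q,[-.006,0,.012]))
    A("s",(339.8,258),rightleaf(q,[-.012,-.1265,.012]))
    return L
def res(p,v=0):
    r=[]
    for n,uv,P,w in model(p):
        off=p[5:7] if n=="s" else p[7:9]
        e=proj(s if n=="s" else t,P)[0]+off-uv
        if v: print(n,np.round(uv,1),np.round(e,1))
        r+=list(e*w)
    return np.r_[np.array(r),np.array(p[5:9])/1]
f=least_squares(res,[.54,-.13,.17,.05,.35,0,0,0,0],loss="soft_l1",f_scale=1.5)
print(f.x,np.degrees(f.x[2]));res(f.x,1)
p=f.x;np.save("cup.npy",p[[0,1,2,4]])
for q in p[3:5]:print("handle",rightleaf(q,[-.047,-.032,.11]),cup2w(p,rightleaf(q,[-.047,-.032,.11])))
E
python3 fit3.py
```

```text
[ 0.54556893 -0.12479018  0.04977457  0.03514045  0.31304131  0.52763733
 -0.40481108 -0.44453815  0.51913504] 2.8518726833127275
s [198.3 145. ] [-1.1 -0.2]
s [353.5 155. ] [-0.3  2.7]
t [195.4 252.6] [-1.5  2.4]
s [292.2 201.2] [0.7 1.8]
s [294.  245.3] [ 0.4 -0.9]
s [296.3 198.5] [ 0.3 -0.2]
s [298.  232.5] [-0.4 -0.3]
t [287.5 245. ] [-0.5 -0.7]
t [288.5 270.5] [-0.1  0. ]
t [295.5 253. ] [0.2 0.7]
s [283.3 252.3] [0.7 0.5]
s [343.5 258.2] [-1.3  0.5]
t [273. 295.] [ 1.8 -1.2]
s [294.6 253.6] [ 0.3 -2.1]
s [279.6 262.2] [-0.4 -0.2]
s [275.6 261.2] [0.2 0.4]
s [339.8 258. ] [-0.9  0.1]
handle [[-0.04424208 -0.03376513  0.11      ]] [[ 0.5030616  -0.16071472  0.11      ]]
handle [[-0.06764714 -0.04069156  0.11      ]] [[ 0.48003014 -0.16879706  0.11      ]]
```

Run:
```python
from plan import *
o,M,p=cur(); p=p-M[:,1]*.07; H=np.array([.478,-.170,.11]);T=toolR(24,45,-1)
pre=H+T[:,1]*(.030-.06)
show(rows(M,p,T,pre,4)); print(oik(T,pre))
```

```text
0.0 1.4 -1.4 3.6 7.7 1.6 | 2.0 8.7
0.0 1.4 -1.4 3.4 7.8 1.7 | 2.0 8.7
0.0 1.4 -1.4 3.2 7.9 1.8 | 2.0 8.7
0.0 1.4 -1.4 2.9 8.0 1.9 | 2.0 8.7
(array([-0.84,  1.27,  0.74,  2.  ]), 'Wr 0.368 Wz 0.365')
```

```bash
python3 -m inch '0 0 0 0 -35 0 1; 0 0 0 0 -35 0 0; 0 1 -1 4 2 2 0; 0 1.5 -1.5 3 2 2 0; 0 1.5 -1.5 3 2 2 0; 0 1.5 -1.5 3 2 2 0; 0 0 0 0 12 0 0; 0 0 0 0 12 0 0;0 0 0 0 0 0 0'
python3 - <<'E'
from plan import *
describe()
o,M,p=cur();H=np.array([.478,-.170,.11]);print("handle rel tcp",np.round(M.T@(H-p)*1e3,1))
s=cam("scene")
cv2.imwrite("pics/s6z.png",cv2.resize(s["color"][130:270,190:370],None,fx=4.4,fy=4.2,interpolation=3))
E
```

```text
clock: 8.75
eef_pos: [0.4599, -0.1782, 0.1309]
tool_rot: [-0.323, 0.208, -0.5, 0.777]
ft_force: [0.0, 0.3, -0.0]
grip_width: 0.0855
t 8.75 tcp [ 459.9 -178.2  130.9] az 24.5 lean 44.8 jaw [ 0.414 -0.91  -0.001] F [ 0.   0.3 -0. ] w 85.5 q [-0.84  0.11 -0.66  0.51  0.74  1.99]
handle rel tcp [ 0.1 28.8 -0.7]
```

View pics/s6z.png

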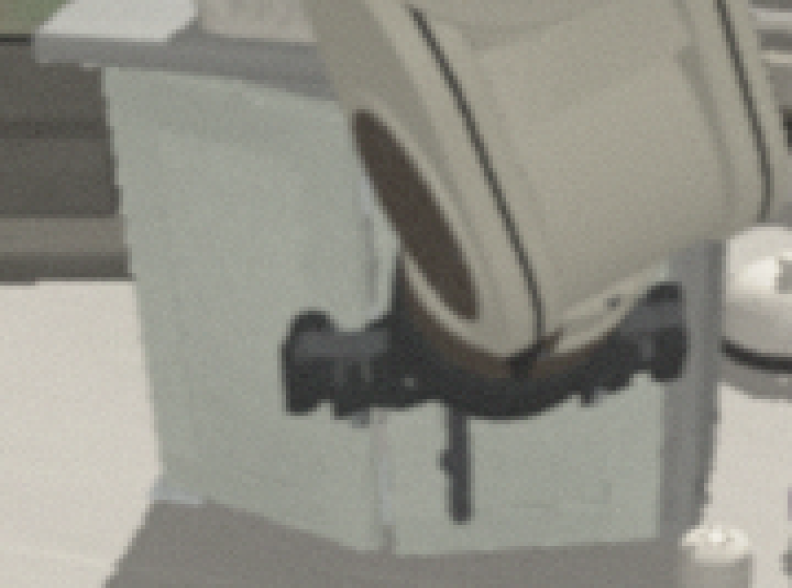

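```bash
python3 -m inch '0 0 0 0 15 0 0; 0 0 0 0 15 0 0; 0 0 0 0 14 0 0; 0 0 0 0 14 0 0; 0 0 0 0 0 0 0; 0 0 0 0 0 0 0.5'
python3 - <<'E'
from plan import *
describe()
E
python3 -m inch '0 0 0 0 0 0 1; 0 0 0 0 0 0 1;0 0 0 0 0 0 1; 0 0 0 0 0 0 1;0 0 0 0 0 0 1'
python3 - <<'E'
from plan import *
describe()
E
```

```text
clock: 9.55
eef_pos: [0.4973, -0.1624, 0.0908]
tool_rot: [-0.323, 0.208, -0.5, 0.776]
ft_force: [-0.0, 0.4, 0.3]
grip_width: 0.0699
t 9.55 tcp [ 497.3 -162.4   90.8] az 24.4 lean 44.9 jaw [ 0.413 -0.911  0.   ] F [-0.   0.4  0.3] w 69.9 q [-0.74  0.21 -0.7   0.29  0.7   2.12]
clock: 10.18
eef_pos: [0.497, -0.1609, 0.0907]
tool_rot: [-0.322, 0.208, -0.5, 0.777]
ft_force: [-3.7, 2.9, 5.6]
grip_width: 0.0067
t 10.18 tcp [ 497.  -160.9   90.7] az 24.6 lean 44.9 jaw [ 0.414 -0.91  -0.002] F [-3.7  2.9  5.6] w 6.7 q [-0.74  0.21 -0.71  0.29  0.71  2.12]
```

```bash
python3 -m inch '0 0 0 0 0 0 0.6; 0 0 0 0 0 0 0.6; 0 0 0 0 6 0 0.6; 0 0 0 0 6 0 0.6; 0 0 0 0 0 0 1; 0 0 0 0 0 0 1;0 0 0 0 0 0 1; 0 0 0 0 0 0 1'
python3 - <<'E'
from plan import *
describe()
s=cam("scene")
cv2.imwrite("pics/s7z.png",cv2.resize(s["color"][130:270,190:370],None,fx=4.4,fy=4.2,interpolation=3))
E
```

```text
clock: 11.18
eef_pos: [0.5047, -0.1574, 0.0815]
tool_rot: [-0.322, 0.208, -0.499, 0.777]
ft_force: [2.2, 4.8, -1.3]
grip_width: 0.0077
t 11.18 tcp [ 504.7 -157.4   81.5] az 24.6 lean 44.9 jaw [ 0.414 -0.91  -0.002] F [ 2.2  4.8 -1.3] w 7.7 q [-0.72  0.23 -0.71  0.24  0.7   2.14]
```

View pics/s7z.png

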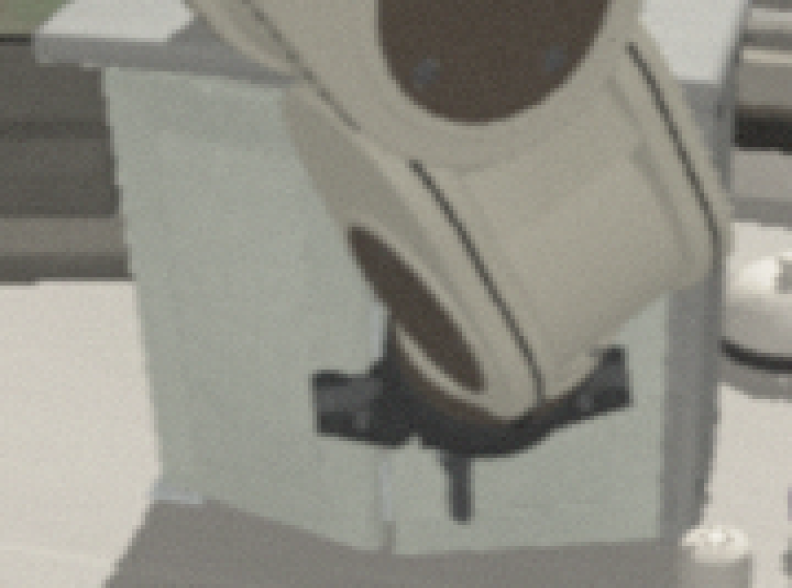

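```bash
cat > door.py <<'E'
from plan import *
import sys
c=np.load("cup.npy")[:4]
RHO=.03
def pose(q,az,lean=45,z=.11):
    T=toolR(az,lean,-1); return T,cup2w(c,rightleaf(q,[-.047,-.032,z]))[0]+RHO*T[:,1]
if __name__=="__main__":
    qs=np.linspace(*map(float,sys.argv[1].split(",")[:2]),int(sys.argv[1].split(",")[2])+1);azs=np.linspace(*map(float,sys.argv[2].split(",")),len(qs))
    for i in range(len(qs)-1):
        a=pose(qs[i],azs[i]);b=pose(qs[i+1],azs[i+1]); show(rows(*a,*b,1))
    print(np.round(b[1]*1e3,1))
E
python3 door.py .31,.75,10 24.5,36
```

```text
-0.0 -0.8 0.8 -1.7 -2.1 -2.1 | 1.2 3.5
0.0 -0.8 0.8 -2.0 -2.0 -2.0 | 1.2 3.4
0.0 -0.8 0.8 -2.3 -1.7 -1.7 | 1.2 3.4
0.0 -0.8 0.8 -2.5 -1.5 -1.5 | 1.2 3.3
-0.0 -0.8 0.8 -2.8 -1.3 -1.3 | 1.1 3.4
0.0 -0.8 0.8 -3.0 -1.1 -1.1 | 1.1 3.4
-0.0 -0.8 0.8 -3.3 -0.8 -0.8 | 1.1 3.5
0.0 -0.8 0.8 -3.5 -0.6 -0.6 | 1.2 3.6
0.0 -0.8 0.8 -3.7 -0.3 -0.3 | 1.1 3.7
0.0 -0.8 0.8 -3.8 -0.0 -0.0 | 1.1 3.8
[ 470.7 -142.9   88.8]
```

```bash
python3 -m inch '0 -1 1 -1.5 -2 -2 1; 0 -1 1 -2 -2 -2 1; 0 -0.5 0.5 -2.5 -2 -2 1; 0 -1 1 -2.5 -1.5 -1.5 1; 0 -0.5 0.5 -3 -1.5 -1.5 1'
python3 - <<'E'
from plan import *
describe()
E
python3 -m inch '0 -1 1 -3 -1 -1 1; 0 -0.5 0.5 -3.5 -1 -1 1; 0 -1 1 -3.5 -0.5 -0.5 1; 0 -1 1 -3.5 -0.5 -0.5 1; 0 -1 1 -4 0 0 1'
python3 - <<'E'
from plan import *
describe()
s=cam("scene")
cv2.imwrite("pics/s8z.png",cv2.resize(s["color"][130:270,190:370],None,fx=4.4,fy=4.2,interpolation=3))
E
```

```text
clock: 11.85
eef_pos: [0.4891, -0.1533, 0.0815]
tool_rot: [-0.333, 0.191, -0.46, 0.801]
ft_force: [6.3, 2.6, -7.9]
grip_width: 0.0076
t 11.85 tcp [ 489.1 -153.3   81.5] az 30.2 lean 44.9 jaw [ 0.504 -0.864 -0.   ] F [ 6.3  2.6 -7.9] w 7.6 q [-0.76  0.25 -0.66  0.38  0.74  1.97]
clock: 12.48
eef_pos: [0.4766, -0.143, 0.0813]
tool_rot: [-0.344, 0.172, -0.416, 0.824]
ft_force: [12.5, 0.7, -10.9]
grip_width: 0.0078
t 12.47 tcp [ 476.6 -143.    81.3] az 36.3 lean 44.8 jaw [ 0.595 -0.804  0.003] F [ 12.5   0.7 -10.9] w 7.8 q [-0.77  0.28 -0.61  0.52  0.77  1.8 ]
```

View pics/s8z.png

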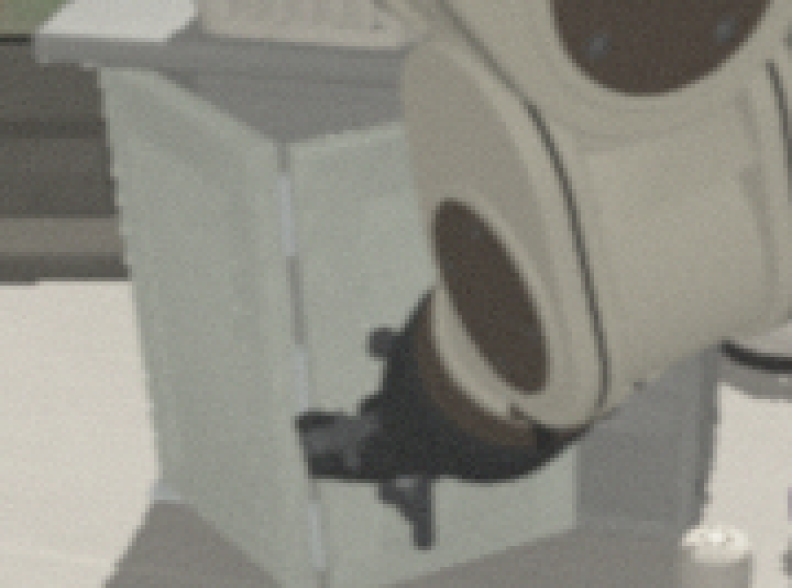

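```bash
python3 door.py .72,1.38,12 36.3,50
python3 - <<'E'
from door import *
for q in (.6,.65,.7,.75): print(q, pose(q,36.3)[1])
E
```

```text
0.0 -0.8 0.8 -4.8 0.1 0.1 | 1.1 4.8
0.0 -0.8 0.8 -5.0 0.6 0.6 | 1.1 5.0
-0.0 -0.8 0.8 -5.1 1.0 1.0 | 1.1 5.3
0.0 -0.8 0.8 -5.3 1.4 1.4 | 1.1 5.6
-0.0 -0.8 0.8 -5.4 1.8 1.8 | 1.1 5.9
0.0 -0.8 0.8 -5.4 2.2 2.2 | 1.1 6.3
0.0 -0.8 0.8 -5.5 2.6 2.6 | 1.1 6.6
0.0 -0.8 0.8 -5.4 3.0 3.0 | 1.1 6.9
-0.0 -0.8 0.8 -5.4 3.4 3.4 | 1.1 7.2
0.0 -0.8 0.8 -5.3 3.8 3.8 | 1.1 7.5
0.0 -0.8 0.8 -5.2 4.1 4.1 | 1.1 7.8
0.0 -0.8 0.8 -5.1 4.5 4.5 | 1.1 8.1
[458.1 -70.3  88.8]
0.6 [ 0.47813839 -0.15098898  0.0887868 ]
0.65 [ 0.47544873 -0.14867623  0.0887868 ]
0.7 [ 0.47296152 -0.14596034  0.0887868 ]
0.75 [ 0.47068297 -0.1428481   0.0887868 ]
```

```bash
python3 -m inch '0 -1 1 -5 0 0 1; 0 -0.5 0.5 -5 0.5 0.5 1; 0 -1 1 -5 1 1 1; 0 -0.5 0.5 -5.5 1.5 1.5 1; 0 -1 1 -5.5 2 2 1; 0 -0.5 0.5 -5.5 2 2 1'
python3 - <<'E'
from plan import *
describe()
s=cam("scene")
cv2.imwrite("pics/s9z.png",cv2.resize(s["color"][130:290,190:370],None,fx=4.2,fy=3.7,interpolation=3))
E
```

```text
clock: 13.28
eef_pos: [0.4638, -0.1137, 0.0815]
tool_rot: [-0.354, 0.153, -0.371, 0.845]
ft_force: [4.0, -4.2, -5.4]
grip_width: 0.0078
t 13.28 tcp [ 463.8 -113.7   81.5] az 42.5 lean 44.7 jaw [ 0.678 -0.735  0.003] F [ 4.  -4.2 -5.4] w 7.8 q [-0.75  0.28 -0.6   0.61  0.78  1.68]
```

View pics/s9z.png

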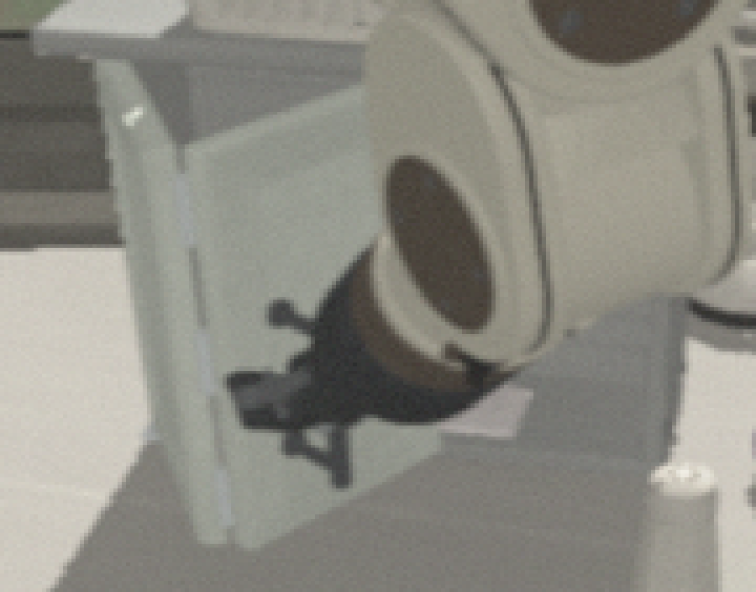

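```bash
python3 -m inch '0 -1 1 -5.5 2.5 2.5 1; 0 -0.5 0.5 -5.5 3 3 1; 0 -1 1 -5.5 3.5 3.5 1; 0 -0.5 0.5 -5.5 4 4 1; 0 -1 1 -5 4 4 1'
python3 - <<'E'
from plan import *
describe()
E
python3 -m inch '0 -0.5 0.5 -5 4.5 4.5 1; 0 0 0 0 0 0 1'
python3 - <<'E'
from plan import *
describe()
s=cam("scene")
cv2.imwrite("pics/s10z.png",cv2.resize(s["color"][130:290,190:370],None,fx=4.2,fy=3.7,interpolation=3))
E
```

```text
clock: 13.95
eef_pos: [0.4606, -0.0748, 0.0815]
tool_rot: [-0.36, 0.136, -0.327, 0.863]
ft_force: [-1.9, -5.1, -2.3]
grip_width: 0.0079
t 13.95 tcp [460.6 -74.8  81.5] az 48.5 lean 44.8 jaw [ 0.749 -0.663 -0.   ] F [-1.9 -5.1 -2.3] w 7.9 q [-0.68  0.28 -0.6   0.65  0.78  1.63]
clock: 14.2
eef_pos: [0.4614, -0.0657, 0.0817]
tool_rot: [-0.359, 0.134, -0.321, 0.866]
ft_force: [5.9, 0.3, -7.7]
grip_width: 0.0076
t 14.20 tcp [461.4 -65.7  81.7] az 49.3 lean 44.9 jaw [ 0.757 -0.653 -0.001] F [ 5.9  0.3 -7.7] w 7.6 q [-0.67  0.28 -0.61  0.64  0.78  1.64]
```

View pics/s10z.png

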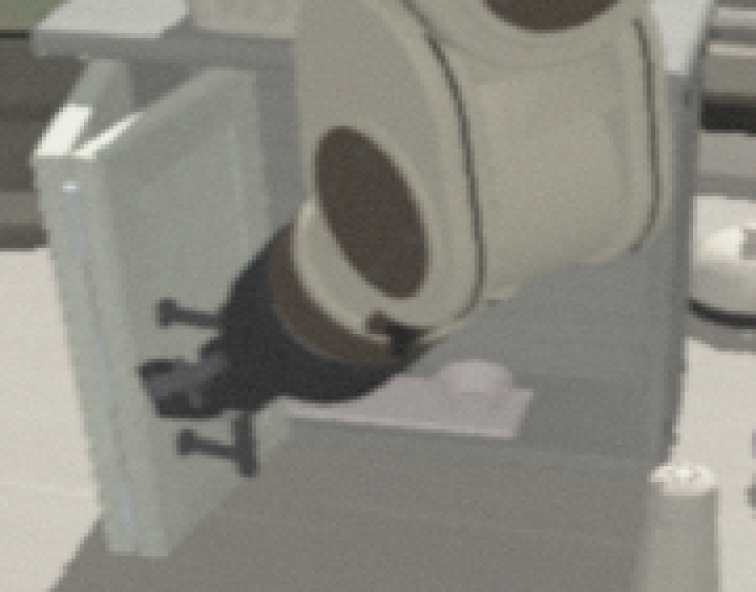

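```bash
python3 -m inch '0 0 0 -3 2.5 2.5 1; 0 0 0 0 0 0 1'; python3 -m inch '0 0 0 -3 2.5 2.5 1; 0 0 0 0 0 0 1';  python3 -m inch '0 0 0 -3 2.5 2.5 1; 0 0 0 0 0 0 1'
```

```text
clock: 14.5
eef_pos: [0.4616, -0.0658, 0.0814]
tool_rot: [-0.363, 0.134, -0.324, 0.863]
ft_force: [-8.3, -18.0, 0.7]
grip_width: 0.0075
clock: 14.75
eef_pos: [0.462, -0.0659, 0.0809]
tool_rot: [-0.366, 0.134, -0.327, 0.861]
ft_force: [-18.8, -33.4, 6.3]
grip_width: 0.0076
clock: 15.0
eef_pos: [0.4623, -0.066, 0.0806]
tool_rot: [-0.37, 0.134, -0.329, 0.858]
ft_force: [-32.5, -51.1, 15.7]
grip_width: 0.0076
```

```bash
python3 -m inch '0 0 0 4 -3.5 -3.5 1; 0 0 0 4 -3 -3 1; 0 0 0 0 0 0 1';python3 -m inch '0 0 0 0 0 0 0.65; 0 0 0 0 0 0 0.65; 0 0 0 0 0 0 0.65'
python3 - <<'E'
from plan import *
describe()
E
```

```text
clock: 15.38
eef_pos: [0.4617, -0.0658, 0.0813]
tool_rot: [-0.36, 0.134, -0.322, 0.865]
ft_force: [4.4, -1.6, -9.1]
grip_width: 0.0075
clock: 15.75
eef_pos: [0.4614, -0.0642, 0.0822]
tool_rot: [-0.359, 0.134, -0.322, 0.866]
ft_force: [0.3, 0.3, -0.6]
grip_width: 0.03
t 15.75 tcp [461.4 -64.2  82.2] az 49.3 lean 44.9 jaw [ 0.757 -0.654 -0.001] F [ 0.3  0.3 -0.6] w 30.0 q [-0.66  0.27 -0.61  0.64  0.78  1.64]
```

```bash
python3 -m inch '0 0 0 0 -20 0 0.65; 0 0 0 0 -30 0 0.65; 0 0 0 0 -30 0 0.65; 0 0 0 0 -10 0 0'
python3 - <<'E'
from plan import *
describe()
for n in("scene","top"):
    c=cam(n,n+"11");E=c["extrinsics"];print(n,-E[:3,:3].T@E[:3,3])
o,M,p=cur(); T=toolR(0,42,-1); P1=np.array([.40,-.43,.22]); print(oik(T,P1)); show(rows(M,p,T,P1,10))
E
```

```text
clock: 16.25
eef_pos: [0.4203, -0.114, 0.1471]
tool_rot: [-0.359, 0.134, -0.323, 0.865]
ft_force: [-0.4, -0.0, -0.6]
grip_width: 0.0467
t 16.25 tcp [ 420.3 -114.   147.1] az 49.0 lean 44.9 jaw [ 0.756 -0.655  0.001] F [-0.4 -0.  -0.6] w 46.7 q [-0.83  0.2  -0.49  1.    0.78  1.41]
scene [-0.18416568 -0.38655474  0.56987833]
top [-0.13506684  0.10485342  1.0245116 ]
(array([-1.18,  1.24,  0.67,  2.08]), 'Wr 0.466 Wz 0.465')
-0.3 3.6 -3.4 19.2 -23.0 -12.7 | 4.9 32.5
-0.3 3.6 -3.4 21.2 -21.7 -11.6 | 4.9 32.5
-0.3 3.6 -3.4 23.2 -20.4 -10.3 | 4.9 32.5
-0.3 3.6 -3.4 24.9 -18.9 -8.9 | 4.9 32.5
-0.3 3.6 -3.4 26.5 -17.4 -7.4 | 4.9 32.5
-0.3 3.6 -3.4 27.9 -15.7 -5.7 | 4.9 32.5
-0.3 3.6 -3.4 29.1 -14.0 -4.0 | 4.9 32.5
-0.3 3.6 -3.4 30.0 -12.3 -2.3 | 4.9 32.5
-0.3 3.6 -3.4 30.8 -10.5 -0.4 | 4.9 32.5
-0.3 3.6 -3.4 31.3 -8.7 1.5 | 4.9 32.5
```

View pics/scene11.png

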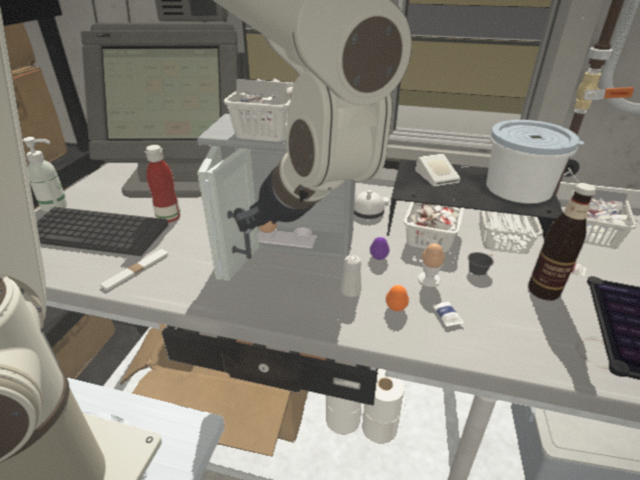

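View pics/top11.png

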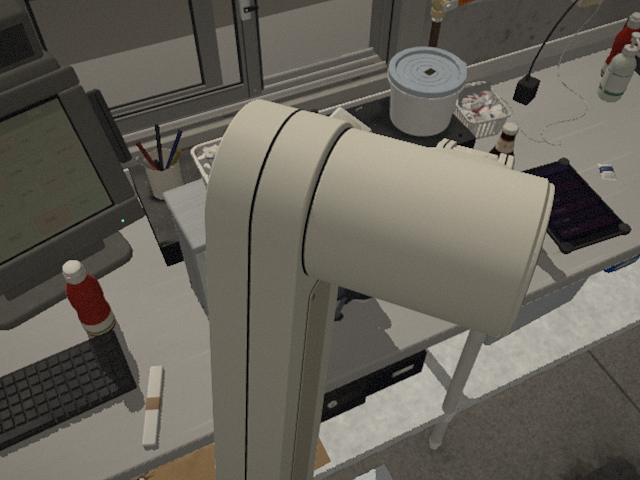

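Run:
```python
from plan import *
o,M,p=cur(); A=np.array([.36,-.10,.34]);B=np.array([.14,.28,.34]);T=toolR(135,42,-1);print(oik(M,A),oik(T,B),oik(toolR(92,42,-1),(A+B)/2))
show(rows(M,p,M,A,4)); show(rows(M,A,T,B,10))
```

```text
(array([-0.93,  1.78,  0.76,  1.28]), 'Wr 0.345 Wz 0.574') (array([0.4 , 1.9 , 0.67, 1.07]), 'Wr 0.321 Wz 0.585') (array([-0.47,  1.98,  0.63,  0.93]), 'Wr 0.289 Wz 0.585')
0.0 0.0 0.0 -13.6 -39.4 29.0 | 0.0 50.8
0.0 0.0 0.0 -13.6 -39.4 29.0 | 0.0 50.8
0.0 0.0 0.0 -13.6 -39.4 29.0 | 0.0 50.8
0.0 0.0 0.0 -13.6 -39.4 29.0 | 0.0 50.8
-0.2 -6.2 5.9 -41.5 10.1 10.2 | 8.6 43.9
-0.2 -6.2 5.9 -38.9 14.2 14.6 | 8.6 43.9
-0.2 -6.2 5.9 -35.4 18.0 18.7 | 8.6 43.9
-0.2 -6.2 5.9 -31.2 21.3 22.4 | 8.6 43.9
-0.2 -6.2 5.9 -26.2 24.2 25.6 | 8.6 43.9
-0.2 -6.2 5.9 -20.6 26.5 28.3 | 8.6 43.9
-0.2 -6.2 5.9 -14.6 28.2 30.3 | 8.6 43.9
-0.2 -6.2 5.9 -8.3 29.3 31.7 | 8.6 43.9
-0.2 -6.2 5.9 -1.7 29.6 32.3 | 8.6 43.9
-0.2 -6.2 5.9 4.8 29.4 32.3 | 8.6 43.9
```

```bash
python3 -m inch '0 0 0 -14 -39 29 0; 0 0 0 -14 -39 29 0; 0 0 0 -14 -39 29 0; 0 -6 6 -35 10 10 0; 0 -6 6 -40 12 12 0; 0 -6 6 -37 15 16 0; 0 -6 6 -35 18 19 0; 0 -6 6 -31 21 22 0; 0 -6 6 -26 24 26 0; 0 -6 6 -20 26 28 0; 0 -6 6 -15 28 30 0; 0 -6 6 -8 29 32 0'
python3 - <<'E'
from plan import *
describe()
for n in("scene","top"):
    c=cam(n,n+"12")
    for q in ("empty_place","egg","egg_cup","egg_rack","salt_shaker","handle","fold","jamb_pivot"): print(n,q,[(np.round(a,1).tolist(),round(b,2)) for a,b in pts(q,n)])
E
```

```text
clock: 17.85
eef_pos: [0.1454, 0.2102, 0.2983]
tool_rot: [-0.364, -0.116, 0.284, 0.879]
ft_force: [0.8, 0.2, -0.8]
grip_width: 0.0851
t 17.85 tcp [145.4 210.2 298.3] az 125.9 lean 45.1 jaw [ 0.811  0.585 -0.002] F [ 0.8  0.2 -0.8] w 85.1 q [ 0.07 -0.09 -0.4   1.75  0.65  0.85]
scene empty_place [([301.2, 231.0], 0.61)]
scene egg [([394.7, 296.4], 0.81), ([378.9, 249.1], 0.81), ([432.3, 254.9], 0.71), ([267.7, 225.5], 0.63)]
scene egg_cup [([429.3, 278.7], 0.91)]
scene egg_rack [([287.8, 238.8], 0.76)]
scene salt_shaker [([351.3, 289.1], 0.62)]
scene handle [([247.1, 232.6], 0.73)]
scene fold [([217.1, 241.3], 0.82)]
scene jamb_pivot []
top empty_place []
top egg [([409.1, 229.9], 0.7)]
top egg_cup [([406.2, 246.4], 0.53)]
top egg_rack []
top salt_shaker []
top handle []
top fold []
top jamb_pivot []
```

View pics/scene12.png

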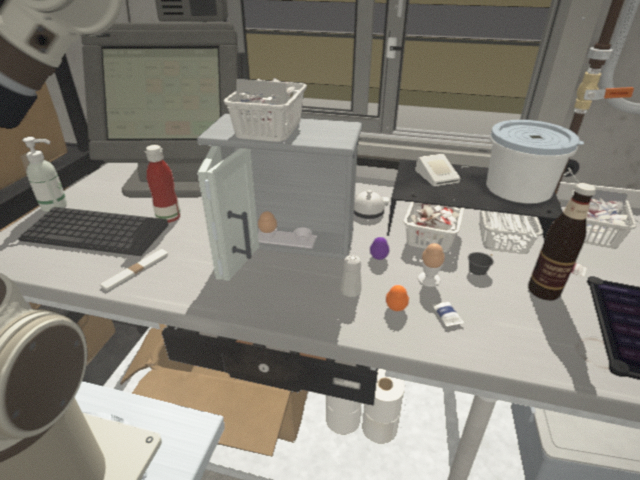

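View pics/top12.png

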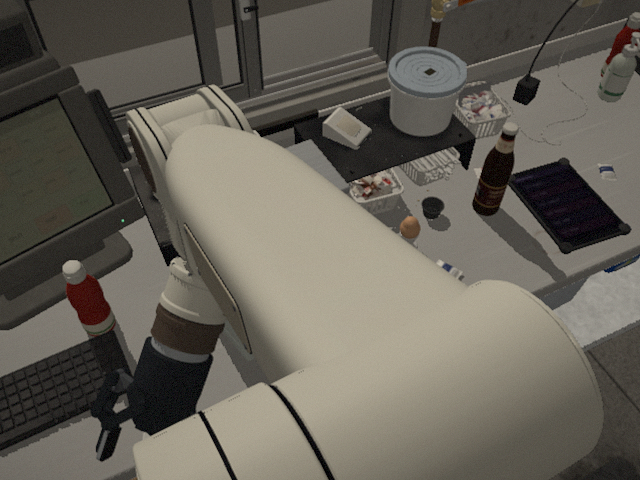

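Run:
```python
from h import *
a=cv2.imread("pics/scene12.png");b=cv2.imread("pics/top12.png")
def z(im,x,y,w,h,k=8,al=1.3):
    o=cv2.resize(im[y:y+h,x:x+w],None,fx=k,fy=k,interpolation=cv2.INTER_CUBIC); o=cv2.convertScaleAbs(o,alpha=al)
    for i in range(0,w,5): cv2.putText(o,str(x+i),(i*k,10),0,.35,(0,0,255),1) if i%10==0 else 0; cv2.line(o,(i*k,12),(i*k,18),(0,0,255),1)
    for i in range(0,h,10): cv2.putText(o,str(y+i),(0,i*k+4),0,.35,(0,0,255),1);
    return o
cv2.imwrite("pics/z4.png",np.hstack([z(a,410,235,48,56),z(b,390,205,48,56)]))
cv2.imwrite("pics/z5.png",z(a,240,195,96,64,8,1.5))
```

```text
(no output)
```

View pics/z4.png

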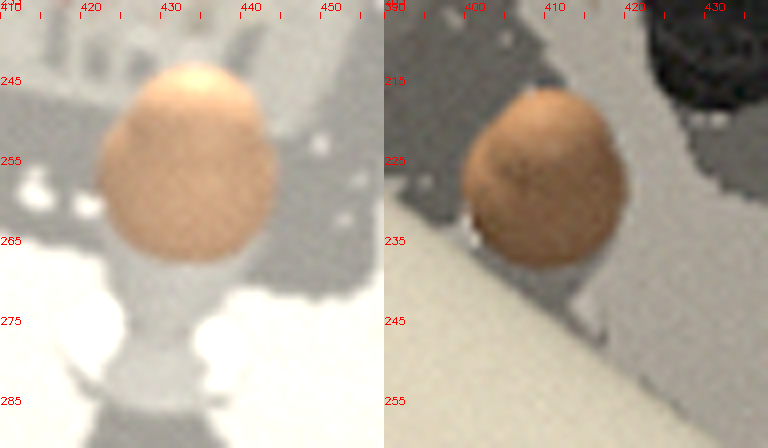

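View pics/z5.png

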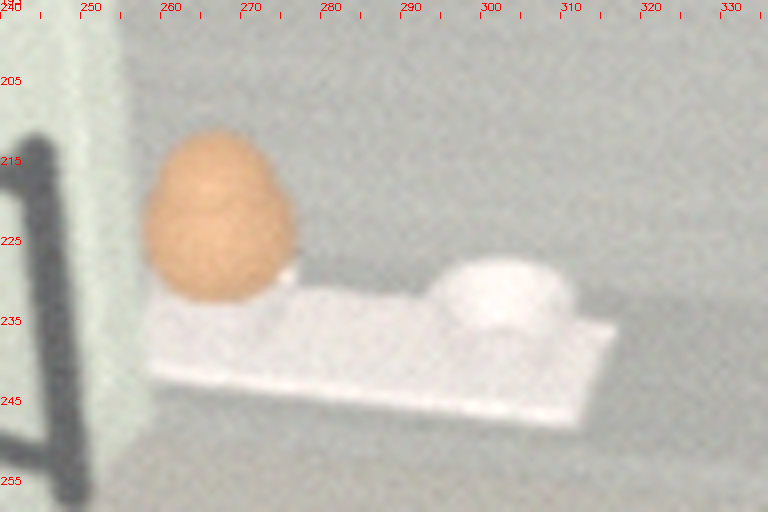

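```bash
cat > egg.py <<'E'
from h import *
th=np.linspace(0,2*np.pi,60);ph=np.linspace(-np.pi/2,np.pi/2,41)
def eggpts(zmin=-1):
    P=[]
    for f in ph:
        zz=np.sin(f)*(.030 if f>0 else .021); r=.0215*np.cos(f)
        if zz<zmin: continue
        P+=[[r*np.cos(a),r*np.sin(a),zz] for a in th]
    return np.array(P)
EP=eggpts()
def bnd(c,X): u=proj(c,X+EP); return np.r_[u.min(0),u.max(0)]
if __name__=="__main__":
    s=cam("scene");t=cam("top")
    S=np.array([422.2,242.7,444.3,267.8]);T=np.array([400,215.8,420.2,238.5])
    for w in ("both","s","t"):
        def res(X):
            r=[]
            if w!="t": r+=list((bnd(s,X)-S)[:3])
            if w!="s": r+=list((bnd(t,X)-T))
            if w!="both": r.append((X[2]-.057)*1e4)
            return r
        f=least_squares(res,[.54,-.43,.057],diff_step=1e-4); print(w,np.round(f.x*1e3,1),np.round(f.fun,1), "bottom resid", np.round((bnd(s,f.x)-S)[3],1))
    S1=np.array([258,211.5,276.7,232.5])
    f=least_squares(lambda X:np.r_[(bnd(s,X)-S1)[:3],(X[2]-.049)*1e4],[.6,-.08,.049],diff_step=1e-4);print("egg1",f.x,f.fun)
    print("cup mouth",atz(s,(302,231.7),.037),"net",atz(s,(301.2,231.),.037))
    print("tray corner FR",atz(s,(312.3,246),.018),"BR",atz(s,(315.8,236),.018))
    print("rack org net",atz(s,(287.8,238.8),.012))
    c=np.load("cup.npy");print(cup2w(c,[[.042,-.04,.037],[.042,.04,.049],[.017,-.067,.018],[.067,-.067,.018]]))
E
python3 egg.py
```

```text
both [ 537.7 -433.8   56.5] [-0.7  0.6  0.1 -0.2 -0.4  0.6 -0.5] bottom resid 0.5
s [ 539.5 -434.3   57. ] [-0.4 -0.   0.4 -0. ] bottom resid -0.2
t [ 536.5 -432.6   57. ] [-0.4  0.   0.4 -0.  -0. ] bottom resid 0.6
egg1 [ 0.58253623 -0.07458975  0.04899985] [-0.38811833 -0.02774751  0.38972756 -0.00152327]
cup mouth [ 0.58978041 -0.15229093  0.037     ] net [ 0.59204579 -0.1497895   0.037     ]
tray corner FR [ 0.56850244 -0.18147475  0.018     ] BR [ 0.60823637 -0.17900511  0.018     ]
rack org net [ 0.59001612 -0.1183023   0.012     ]
[[ 0.58950708 -0.16265097  0.037     ]
 [ 0.58552675 -0.08275005  0.049     ]
 [ 0.5658814  -0.19086139  0.018     ]
 [ 0.61581947 -0.18837368  0.018     ]]
```

Run:
```python
from plan import *
o,M,p=cur(); T=Rz(np.radians(32))@M; P=Rz(np.radians(32))@p;print(oik(T,P))
show(rows(M,p,T,P,5))
```

```text
(array([0.63, 2.06, 0.65, 0.85]), 'Wr 0.283 Wz 0.532')
-0.0 -4.5 4.5 -16.3 16.2 16.2 | 6.4 28.1
-0.0 -4.5 4.5 -13.7 17.4 17.4 | 6.4 28.1
-0.0 -4.5 4.5 -10.8 18.4 18.3 | 6.4 28.1
-0.0 -4.5 4.5 -7.9 19.1 19.1 | 6.4 28.1
-0.0 -4.5 4.5 -4.8 19.6 19.6 | 6.4 28.1
```

```bash
python3 -m inch '0 -4.5 4.5 -16 16 16 0; 0 -4.5 4.5 -14 17 17 0; 0 -4.5 4.5 -11 18 18 0; 0 -4.5 4.5 -8 19 19 0; 0 -4.5 4.5 -5 20 20 0'
python3 - <<'E'
from plan import *
describe()
t=cam("top","top13"); print([(np.round(a,1).tolist(),round(b,2)) for a,b in pts("empty_place","top")])
E
```

```text
clock: 19.48
eef_pos: [0.0131, 0.2541, 0.2989]
tool_rot: [-0.318, -0.212, 0.514, 0.768]
ft_force: [0.0, -0.3, -0.4]
grip_width: 0.0854
t 19.48 tcp [ 13.1 254.1 298.9] az 157.6 lean 45.1 jaw [ 0.382  0.924 -0.001] F [ 0.  -0.3 -0.4] w 85.4 q [ 0.62 -0.09 -0.4   1.75  0.64  0.85]
[]
```

View pics/top13.png

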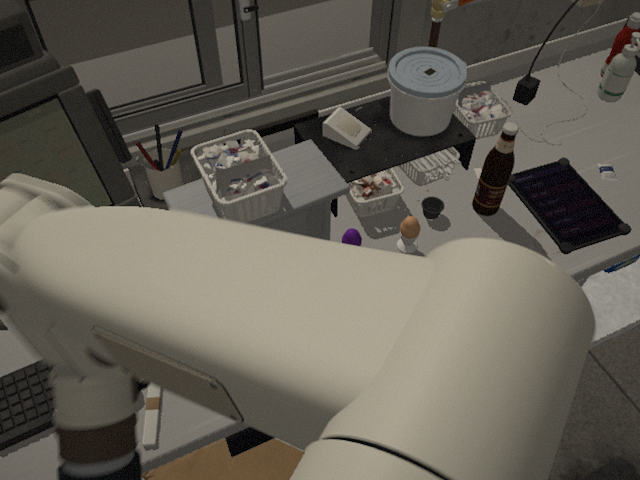

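Run:
```python
from plan import *
o,M,p=cur(); T=toolR(49,44,-1); P=np.array([.33,-.13,.33])
for f in np.linspace(0,1,6): print(oik(toolR(157.6+(49-157.6)*f,44,-1),p+(P-p)*f))
show(rows(M,p,T,P,11))
E=np.array([.538,-.434,.057]);T2=toolR(0,42,-1);Q=E+T2[:,1]*(.025-.09);print(Q,oik(T2,Q)); show(rows(T,P,T2,Q,8))
```

```text
(array([0.64, 2.03, 0.64, 0.88]), 'Wr 0.279 Wz 0.536')
(array([0.07, 2.14, 0.55, 0.68]), 'Wr 0.241 Wz 0.543')
(array([-0.44,  2.2 ,  0.47,  0.56]), 'Wr 0.257 Wz 0.549')
(array([-0.77,  2.18,  0.5 ,  0.6 ]), 'Wr 0.296 Wz 0.555')
(array([-0.96,  2.08,  0.6 ,  0.79]), 'Wr 0.330 Wz 0.561')
(array([-1.04,  1.87,  0.72,  1.14]), 'Wr 0.352 Wz 0.567')
-0.1 7.0 -6.9 -21.4 -30.3 -26.2 | 9.9 45.4
-0.1 7.0 -6.9 -14.2 -32.4 -28.5 | 9.9 45.4
-0.1 7.0 -6.9 -6.6 -33.7 -29.8 | 9.9 45.4
-0.1 7.0 -6.9 1.2 -34.0 -30.1 | 9.9 45.4
-0.1 7.0 -6.9 8.9 -33.3 -29.6 | 9.9 45.4
-0.1 7.0 -6.9 16.4 -31.7 -28.0 | 9.9 45.4
-0.1 7.0 -6.9 23.5 -29.3 -25.6 | 9.9 45.4
-0.1 7.0 -6.9 29.8 -26.0 -22.4 | 9.9 45.4
-0.1 7.0 -6.9 35.2 -22.1 -18.4 | 9.9 45.4
-0.1 7.0 -6.9 39.6 -17.5 -13.8 | 9.9 45.4
-0.1 7.0 -6.9 42.8 -12.5 -8.7 | 9.9 45.4
[ 0.49450651 -0.434       0.10530441] (array([-1.01,  1.12,  0.6 ,  2.27]), 'Wr 0.513 Wz 0.351')
-0.2 4.5 -4.2 40.4 9.7 -30.4 | 6.1 51.5
-0.2 4.5 -4.2 41.9 12.8 -27.2 | 6.1 51.5
-0.2 4.5 -4.2 42.8 16.0 -23.8 | 6.1 51.5
-0.2 4.5 -4.2 43.3 19.2 -20.4 | 6.1 51.5
-0.2 4.5 -4.2 43.2 22.4 -16.9 | 6.1 51.5
-0.2 4.5 -4.2 42.6 25.6 -13.4 | 6.1 51.5
-0.2 4.5 -4.2 41.6 28.8 -10.0 | 6.1 51.5
-0.2 4.5 -4.2 40.0 31.8 -6.7 | 6.1 51.5
```

```bash
python3 -m inch '0 7 -7 -21 -30 -26 0; 0 7 -7 -14 -32 -28 0; 0 7 -7 -7 -34 -30 0; 0 7 -7 1 -34 -30 0; 0 7 -7 9 -33 -30 0; 0 7 -7 16 -32 -28 0; 0 7 -7 23 -29 -26 0; 0 7 -7 30 -26 -22 0; 0 7 -7 35 -22 -18 0; 0 7 -7 40 -17 -14 0; 0 7 -7 43 -12 -9 0'
python3 - <<'E'
from plan import *
describe()
o,M,p=cur();E=np.array([.538,-.434,.057]);T2=toolR(0,42,-1);Q=E+T2[:,1]*(.025-.10); show(rows(M,p,T2,Q,9))
E
```

```text
clock: 20.95
eef_pos: [0.3321, -0.1249, 0.3264]
tool_rot: [-0.359, 0.135, -0.321, 0.866]
ft_force: [-0.0, -0.1, 0.1]
grip_width: 0.0851
t 20.95 tcp [ 332.1 -124.9  326.4] az 49.3 lean 44.9 jaw [ 0.757 -0.653 -0.002] F [-0.  -0.1  0.1] w 85.1 q [-1.03 -0.   -0.22  1.66  0.73  1.13]
-0.3 4.0 -3.8 35.6 6.4 -27.1 | 5.5 45.2
-0.3 4.0 -3.8 36.9 8.9 -24.6 | 5.5 45.2
-0.3 4.0 -3.8 37.8 11.5 -21.9 | 5.5 45.2
-0.3 4.0 -3.8 38.4 14.1 -19.2 | 5.5 45.2
-0.3 4.0 -3.8 38.6 16.7 -16.5 | 5.5 45.2
-0.3 4.0 -3.8 38.5 19.3 -13.7 | 5.5 45.2
-0.3 4.0 -3.8 38.0 21.9 -11.0 | 5.5 45.2
-0.3 4.0 -3.8 37.1 24.4 -8.3 | 5.5 45.2
-0.3 4.0 -3.8 35.9 26.9 -5.6 | 5.5 45.2
```

```bash
python3 -m inch '0 4 -4 36 6 -27 0; 0 4 -4 37 9 -25 0; 0 4 -4 38 11 -22 0; 0 4 -4 38 14 -19 0; -1 4 -4 39 17 -16 0; 0 4 -4 38 19 -14 0; -1 4 -4 38 22 -11 0; 0 4 -4 37 24 -8 0; -1 4 -3 36 27 -6 0; 0 0 0 0 0 0 0'
python3 - <<'E'
from plan import *
describe()
o,M,p=cur();E=np.array([.538,-.434,.057]);print("egg rel tcp",np.round(M.T@(E-p)*1e3,1))
T2=toolR(0,42,-1); show(rows(M,p,T2,E+T2[:,1]*(.025-.05),2))
s=cam("scene");cv2.imwrite("pics/s14.png",cv2.resize(s["color"][160:310,340:540],None,fx=4,fy=4,interpolation=3))
E
```

```text
clock: 22.2
eef_pos: [0.4875, -0.4339, 0.1138]
tool_rot: [0.287, -0.29, 0.649, -0.643]
ft_force: [-0.0, 2.1, 0.1]
grip_width: 0.0856
t 22.20 tcp [ 487.5 -433.9  113.8] az -0.5 lean 41.9 jaw [-0.01  -1.    -0.001] F [-0.   2.1  0.1] w 85.6 q [-1.02  0.34 -0.38  0.4   0.6   2.27]
egg rel tcp [-0.3 76.  -0.3]
0.1 -0.2 0.2 -0.1 25.5 -0.2 | 0.3 25.5
0.1 -0.2 0.2 -0.0 25.5 -0.2 | 0.3 25.5
```

View pics/s14.png

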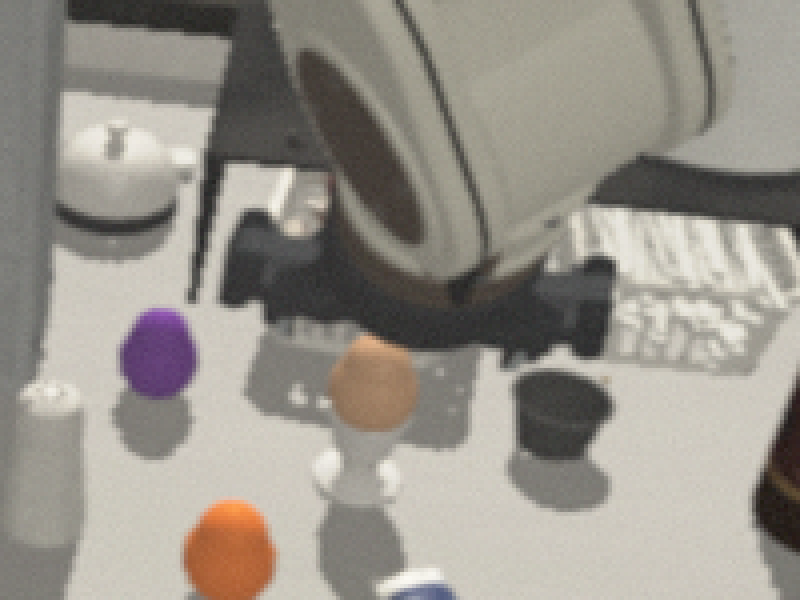

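```bash
python3 -m inch '0 0 0 0 20 0 0; 0 0 0 0 16 0 0; 0 0 0 0 10 0 0;0 0 0 0 5 0 0;0 0 0 0 0 0 0'
python3 - <<'E'
from plan import *
describe()
o,M,p=cur();E=np.array([.538,-.434,.057]);print("egg rel tcp",np.round(M.T@(E-p)*1e3,1))
s=cam("scene");cv2.imwrite("pics/s15.png",cv2.resize(s["color"][200:300,370:500],None,fx=6,fy=6,interpolation=3))
E
```

```text
clock: 22.88
eef_pos: [0.5224, -0.4334, 0.0781]
tool_rot: [0.287, -0.289, 0.649, -0.643]
ft_force: [1.1, -0.1, 0.6]
grip_width: 0.0852
t 22.88 tcp [ 522.4 -433.4   78.1] az -0.5 lean 42.0 jaw [-0.009 -1.     0.001] F [ 1.1 -0.1  0.6] w 85.2 q [-0.96  0.42 -0.38  0.28  0.58  2.33]
egg rel tcp [ 0.4 26.1 -2.5]
```

View pics/s15.png

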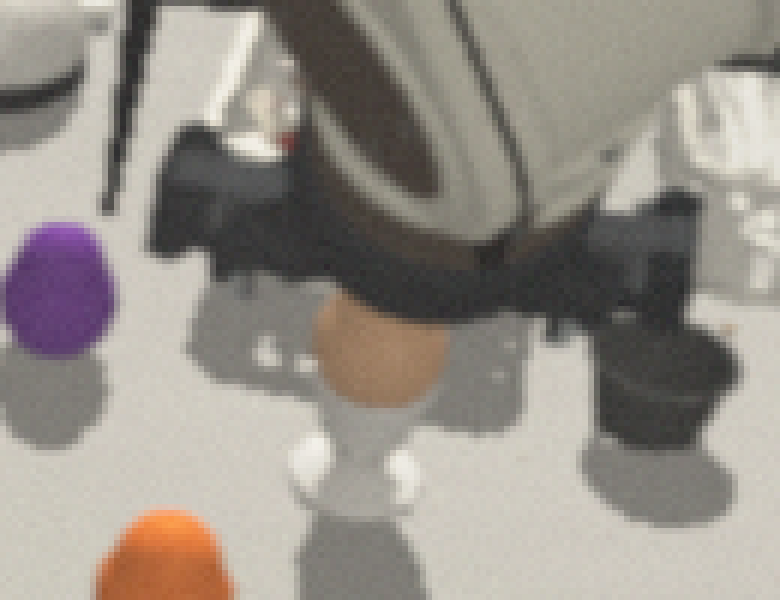

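```bash
python3 -m inch '0 0 0 0 18 -1 0; 0 0 0 0 15 -1 0; 0 0 0 0 11 0 0;0 0 0 0 7 0 0;0 0 0 0 0 0 0'
python3 - <<'E'
from plan import *
describe()
o,M,p=cur();E=np.array([.538,-.434,.057]);print("egg rel tcp",np.round(M.T@(E-p)*1e3,1))
s=cam("scene");cv2.imwrite("pics/s16.png",cv2.resize(s["color"][200:300,370:500],None,fx=6,fy=6,interpolation=3))
E
```

```text
clock: 23.55
eef_pos: [0.5551, -0.4336, 0.0384]
tool_rot: [0.287, -0.289, 0.649, -0.643]
ft_force: [-0.3, -0.5, 0.3]
grip_width: 0.086
t 23.55 tcp [ 555.1 -433.6   38.4] az -0.5 lean 41.9 jaw [-0.008 -1.     0.   ] F [-0.3 -0.5  0.3] w 86.0 q [-0.91  0.51 -0.37  0.18  0.55  2.38]
egg rel tcp [  0.6 -25.3  -0.3]
```

View pics/s16.png

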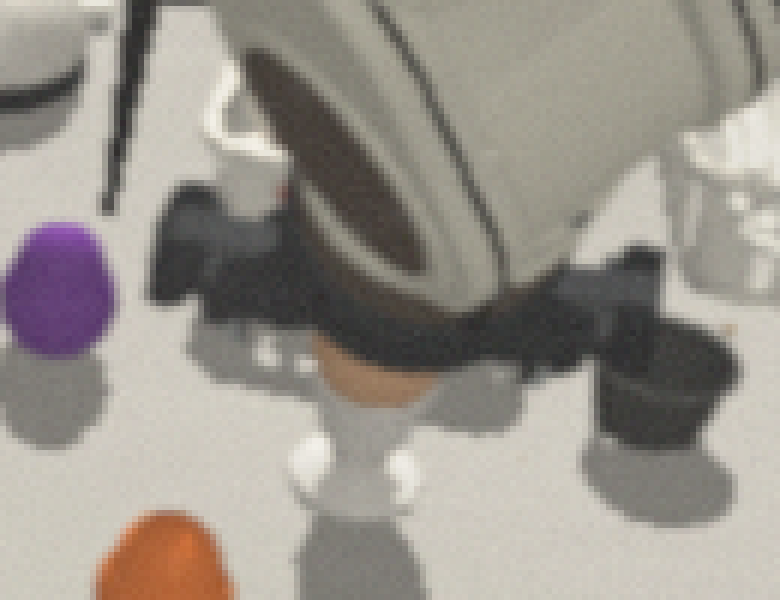

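```bash
python3 -m inch '0 0 0 0 0 0 0.3;0 0 0 0 0 0 0.4;0 0 0 0 0 0 0.45;0 0 0 0 0 0 0.5;0 0 0 0 0 0 0.6'; python3 -m inch '0 0 0 0 0 0 1;0 0 0 0 0 0 1;0 0 0 0 0 0 1'
python3 - <<'E'
from plan import *
describe()
s=cam("scene");cv2.imwrite("pics/s17.png",cv2.resize(s["color"][200:300,370:500],None,fx=6,fy=6,interpolation=3))
E
```

```text
clock: 24.22
eef_pos: [0.5553, -0.434, 0.0399]
tool_rot: [0.286, -0.288, 0.649, -0.643]
ft_force: [-2.2, 0.9, 4.4]
grip_width: 0.0367
clock: 24.6
eef_pos: [0.5553, -0.434, 0.0399]
tool_rot: [0.287, -0.288, 0.649, -0.643]
ft_force: [-1.8, 3.0, 5.4]
grip_width: 0.0366
t 24.60 tcp [ 555.3 -434.    39.9] az -0.6 lean 42.1 jaw [-0.008 -1.     0.001] F [-1.8  3.   5.4] w 36.6 q [-0.91  0.51 -0.37  0.18  0.55  2.38]
```

View pics/s17.png

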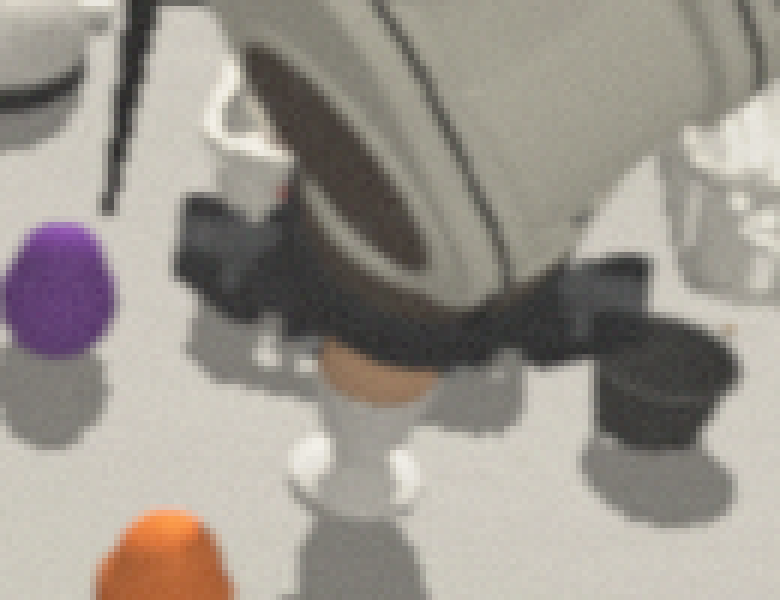

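```bash
python3 -m inch '0 0 0 0 -3 2.7 1;0 0 0 0 -3 2.7 1; 0 0 0 0 -3 2.7 1;0 0 0 0 -3 2.7 1; 0 0 0 0 0 0 1'
python3 - <<'E'
from plan import *
describe()
s=cam("scene");cv2.imwrite("pics/s18.png",cv2.resize(s["color"][200:300,370:500],None,fx=6,fy=6,interpolation=3))
E
```

```text
clock: 25.28
eef_pos: [0.5552, -0.4343, 0.0558]
tool_rot: [0.287, -0.288, 0.649, -0.643]
ft_force: [-0.2, -0.8, -0.9]
grip_width: 0.0368
t 25.27 tcp [ 555.2 -434.3   55.8] az -0.6 lean 42.0 jaw [-0.009 -1.     0.002] F [-0.2 -0.8 -0.9] w 36.8 q [-0.91  0.48 -0.36  0.22  0.55  2.38]
```

View pics/s18.png

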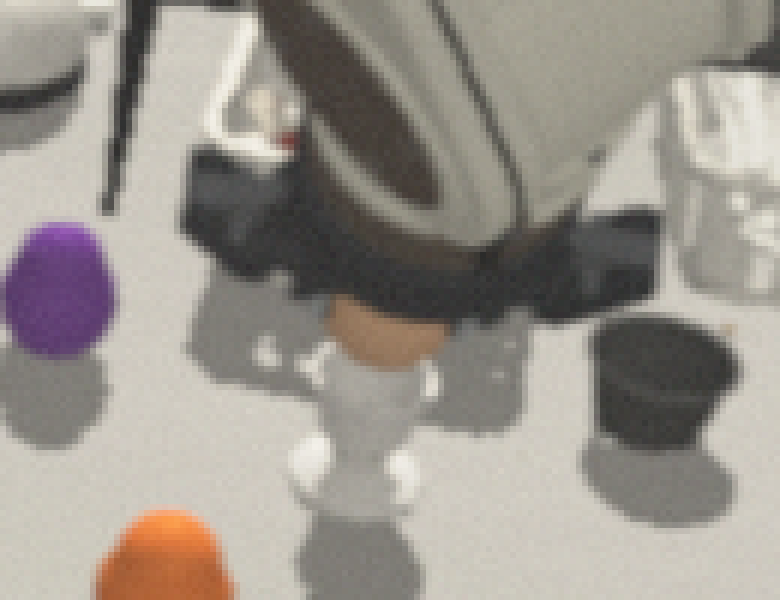

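```bash
cat > place.py <<'E'
from plan import *
TG=np.array([.5885,-.1522,.049]); T=toolR(5,42,-1)
off=R.from_euler("z",5.6,degrees=True).apply([.0173,0,-.0171])  # tcp-egg
FIN=TG+off; PRE=FIN+[0,0,.012]-.20*T[:,1]
E
python3 - <<'E'
from place import *
o,M,p=cur(); V0=np.array([.50,-.434,.135]); print(FIN,PRE,oik(T,FIN),oik(T,PRE),oik(M,V0))
show(rows(M,p,M,V0,4)); show(rows(M,V0,T,PRE,8))
E
```

```text
[ 0.60571743 -0.15051182  0.0319    ] [ 0.47240056 -0.16217553  0.19252897] (array([-0.41,  0.9 ,  0.33,  2.75]), 'Wr 0.421 Wz 0.277') (array([-0.62,  0.97,  0.45,  2.57]), 'Wr 0.311 Wz 0.438') (array([-1.  ,  1.11,  0.59,  2.3 ]), 'Wr 0.514 Wz 0.380')
0.0 0.0 0.0 0.1 -24.0 3.1 | 0.0 24.2
0.0 0.0 0.0 0.1 -24.0 3.1 | 0.0 24.2
0.0 0.0 0.0 0.1 -24.0 3.1 | 0.0 24.2
0.0 0.0 0.0 0.1 -24.0 3.1 | 0.0 24.2
0.0 -0.5 0.5 -33.9 -7.9 2.1 | 0.7 34.9
0.0 -0.5 0.5 -34.0 -7.6 2.4 | 0.7 34.9
0.0 -0.5 0.5 -34.0 -7.3 2.7 | 0.7 34.9
0.0 -0.5 0.5 -34.1 -7.1 3.0 | 0.7 34.9
0.0 -0.5 0.5 -34.1 -6.8 3.3 | 0.7 34.9
0.0 -0.5 0.5 -34.1 -6.5 3.6 | 0.7 34.9
0.0 -0.5 0.5 -34.1 -6.2 3.9 | 0.7 34.9
0.0 -0.5 0.5 -34.1 -5.9 4.2 | 0.7 34.9
```

```bash
python3 -m inch '0 0 0 0 -16 6 1; 0 0 0 0 -26 4 1; 0 0 0 0 -30 2 1; 0 0 0 0 -24 1 1; 0 0 0 -18 -6 2 1; 0 -0.5 0.5 -32 -8 2 1; 0 -0.5 0.5 -38 -8 3 1; 0 -0.5 0.5 -38 -8 3 1; 0 -0.5 0.5 -38 -8 3 1; 0 -1 1 -38 -8 4 1; 0 -0.5 0.5 -36 -7 4 1; 0 -0.5 0.5 -34 -6 4 1'
python3 - <<'E'
from place import *
describe()
o,M,p=cur();show(rows(M,p,T,PRE,1))
s=cam("scene","s19")
E
```

```text
clock: 26.82
eef_pos: [0.4708, -0.1595, 0.1952]
tool_rot: [-0.299, 0.276, -0.615, 0.675]
ft_force: [0.3, 0.4, 0.8]
grip_width: 0.0365
t 26.82 tcp [ 470.8 -159.5  195.2] az 5.6 lean 41.9 jaw [ 0.091 -0.996 -0.006] F [0.3 0.4 0.8] w 36.5 q [-0.63 -0.17 -0.73  0.42  0.46  2.57]
0.1 -0.1 -0.4 2.8 2.9 -0.8 | 0.4 4.1
```

View pics/s19.png

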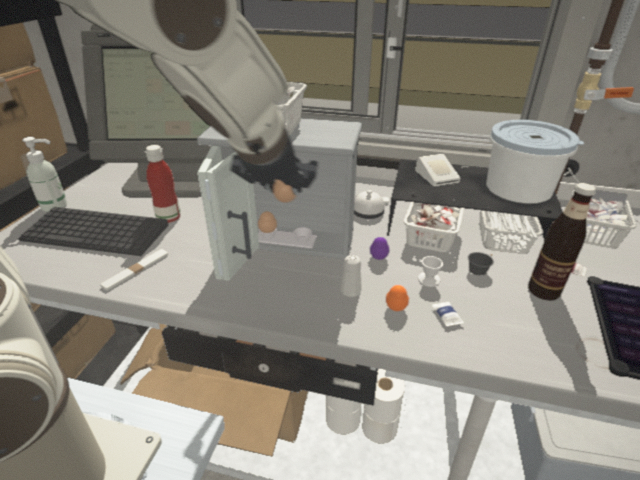

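```bash
python3 -m inch '0 0 0 3 15 -1 1; 0 0 0 0 25 0 1; 0 0 0 0 28 0 1; 0 0 0 0 28 0 1; 0 0 0 0 24 0 1; 0 0 0 0 18 0 1; 0 0 0 0 8 0 1; 0 0 0 0 0 0 1'
python3 - <<'E'
from place import *
describe()
o,M,p=cur();print("to above",np.round(M.T@(FIN+[0,0,.012]-p)*1e3,1))
s=cam("scene");cv2.imwrite("pics/s20.png",cv2.resize(s["color"][130:270,190:370],None,fx=4.2,fy=4.2,interpolation=3))
E
```

```text
clock: 27.88
eef_pos: [0.5679, -0.155, 0.086]
tool_rot: [-0.299, 0.277, -0.615, 0.675]
ft_force: [0.1, 0.4, -0.7]
grip_width: 0.0366
t 27.88 tcp [ 567.9 -155.    86. ] az 5.5 lean 41.9 jaw [ 0.09  -0.996 -0.005] F [ 0.1  0.4 -0.7] w 36.6 q [-0.47  0.19 -0.75 -0.02  0.37  2.71]
to above [-0.8 56.7  0.2]
```

View pics/s20.png

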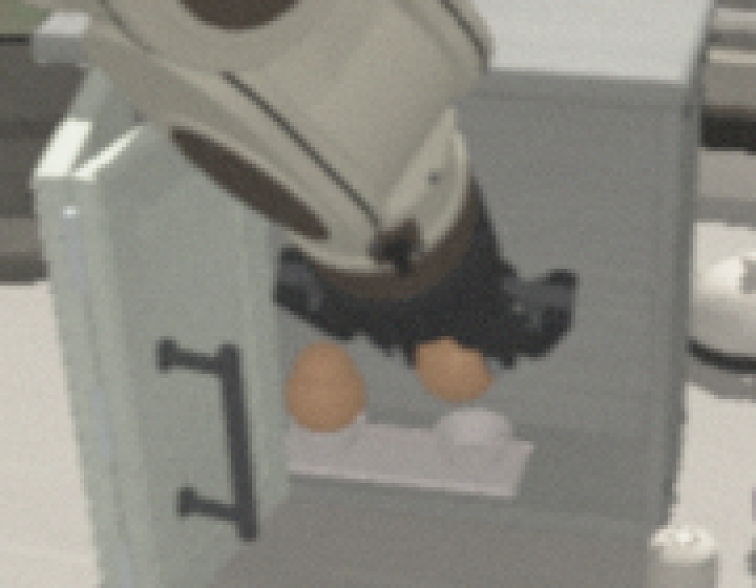

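Run:
```python
from place import *
from egg import bnd
o,M,p=cur();s=cam("scene")
e=p-off; print("egg pred",e,np.round(bnd(s,e),1),"seen L288.8 R307.4 B225.7")
print("at target",np.round(bnd(s,TG),1), "above12",np.round(bnd(s,TG+[0,0,.012]),1), proj(s,TG+[0,0,-.012]))
```

```text
egg pred [ 0.55083788 -0.15705533  0.1036778 ] [287.9 201.3 308.8 225.3] seen L288.8 R307.4 B225.7
at target [291.9 214.7 311.5 237.1] above12 [291.7 209.9 311.4 232.5] [[301.79958841 232.00312895]]
```

```bash
python3 -m inch '0 0 0 0 16 0 1; 0 0 0 0 18 0 1; 0 0 0 0 13 0 1; 0 0 0 0 7 0 1; 0 0 0 0 2.5 0 1; 0 0 0 0 0 0 1'
python3 - <<'E'
from place import *
from egg import bnd
describe()
o,M,p=cur();print("to final",np.round(M.T@(FIN-p)*1e3,1),"egg",np.round((p-off)*1e3,1))
s=cam("scene");print(np.round(bnd(s,p-off),1));cv2.imwrite("pics/s21.png",cv2.resize(s["color"][170:260,235:355],None,fx=6.5,fy=6.5,interpolation=3))
E
```

```text
clock: 28.72
eef_pos: [0.606, -0.1524, 0.0449]
tool_rot: [-0.299, 0.276, -0.616, 0.675]
ft_force: [-0.1, 0.0, -0.5]
grip_width: 0.0365
t 28.73 tcp [ 606.  -152.4   44.9] az 5.4 lean 42.0 jaw [ 0.09  -0.996 -0.004] F [-0.1  0.  -0.5] w 36.5 q [-0.42  0.33 -0.72 -0.15  0.34  2.75]
to final [-1.8  9.6 -8.8] egg [ 588.8 -154.1   62. ]
[292.6 209.5 312.3 232.2]
```

View pics/s21.png

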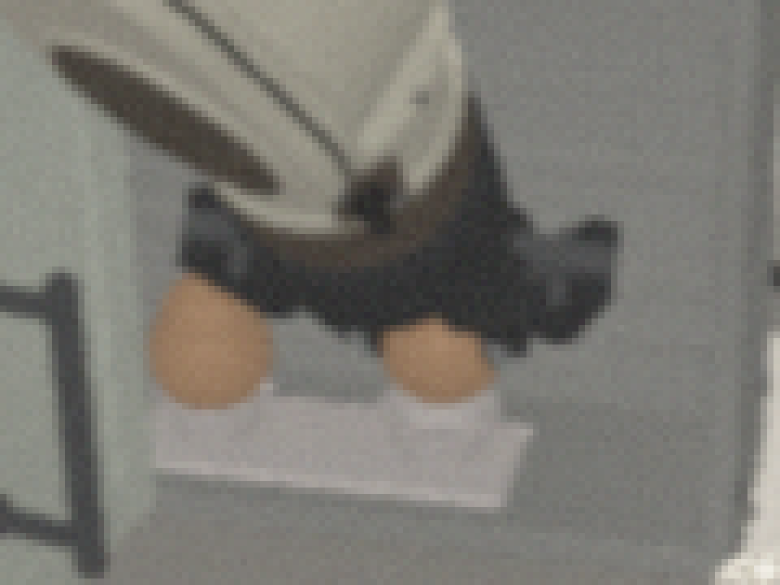

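```bash
python3 -m inch '0 0 0 -1 3 -2.5 1; 0 0 0 -1 2.5 -2.5 1; 0 0 0 0 1.5 -1.5 1; 0 0 0 0 0 0 1'; python3 -m inch '0 0 0 0 1 -1 1; 0 0 0 0 0 0 1'
python3 - <<'E'
from place import *
describe()
o,M,p=cur();print("to final",np.round(M.T@(FIN-p)*1e3,1),"egg",np.round((p-off)*1e3,1))
E
```

```text
clock: 29.28
eef_pos: [0.6055, -0.1502, 0.0349]
tool_rot: [-0.299, 0.276, -0.616, 0.675]
ft_force: [-0.3, -0.4, -0.7]
grip_width: 0.0365
clock: 29.52
eef_pos: [0.6057, -0.1503, 0.0338]
tool_rot: [-0.299, 0.276, -0.616, 0.675]
ft_force: [-0.6, -0.0, -0.7]
grip_width: 0.0366
t 29.52 tcp [ 605.7 -150.3   33.8] az 5.4 lean 42.0 jaw [ 0.09  -0.996 -0.004] F [-0.6 -0.  -0.7] w 36.6 q [-0.42  0.36 -0.74 -0.19  0.33  2.75]
to final [ 0.2  1.5 -1.3] egg [ 588.5 -152.    50.9]
```

```bash
python3 -m inch '0 0 0 0 1 -1 1; 0 0 0 0 0 0 1'; python3 -m inch '0 0 0 0 1 -1 1; 0 0 0 0 0 0 1';python3 - <<'E'
from place import *
describe()
s=cam("scene");cv2.imwrite("pics/s22.png",cv2.resize(s["color"][170:260,235:355],None,fx=6.5,fy=6.5,interpolation=3))
E
```

```text
clock: 29.78
eef_pos: [0.6057, -0.1504, 0.0326]
tool_rot: [-0.299, 0.276, -0.616, 0.675]
ft_force: [-0.2, -0.6, 0.3]
grip_width: 0.0364
clock: 30.02
eef_pos: [0.6058, -0.1505, 0.0322]
tool_rot: [-0.298, 0.275, -0.616, 0.675]
ft_force: [-6.1, -0.6, 8.7]
grip_width: 0.0368
t 30.02 tcp [ 605.8 -150.5   32.2] az 5.4 lean 42.1 jaw [ 0.09  -0.996 -0.004] F [-6.1 -0.6  8.7] w 36.8 q [-0.42  0.36 -0.74 -0.2   0.34  2.75]
```

View pics/s22.png

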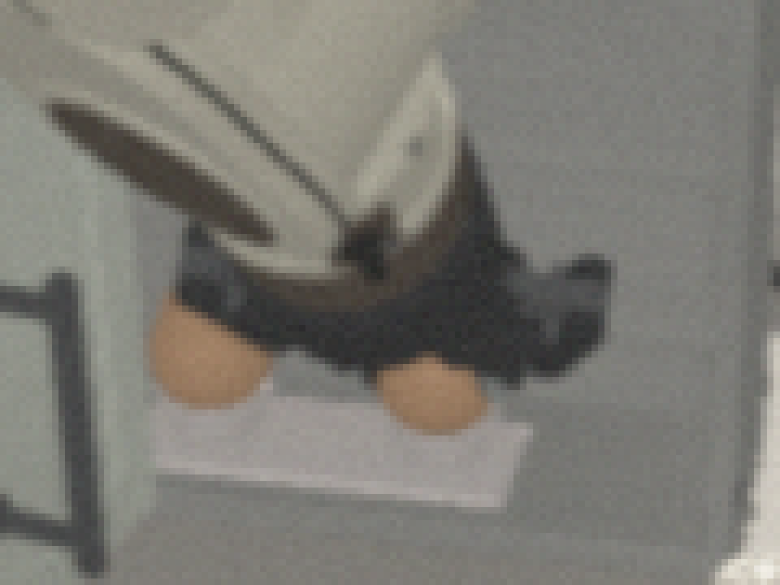

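```bash
python3 -m inch '0 0 0 0 -1 -0.4 1; 0 0 0 0 0 0 1';  python3 -m inch '0 0 0 0 0 0 0.52; 0 0 0 0 0 0 0.46; 0 0 0 0 0 0 0.4; 0 0 0 0 0 0 0.36; 0 0 0 0 0 0 0.36'
python3 - <<'E'
from place import *
describe()
s=cam("scene");cv2.imwrite("pics/s23.png",cv2.resize(s["color"][170:260,235:355],None,fx=6.5,fy=6.5,interpolation=3))
E
```

```text
clock: 30.32
eef_pos: [0.6049, -0.1507, 0.0319]
tool_rot: [-0.299, 0.275, -0.616, 0.675]
ft_force: [-0.9, -0.5, 1.4]
grip_width: 0.0365
clock: 30.95
eef_pos: [0.6045, -0.1503, 0.0315]
tool_rot: [-0.299, 0.276, -0.616, 0.675]
ft_force: [-0.1, 0.3, -0.3]
grip_width: 0.0544
t 30.95 tcp [ 604.5 -150.3   31.5] az 5.4 lean 42.0 jaw [ 0.09  -0.996 -0.004] F [-0.1  0.3 -0.3] w 54.4 q [-0.42  0.36 -0.74 -0.19  0.33  2.75]
```

View pics/s23.png

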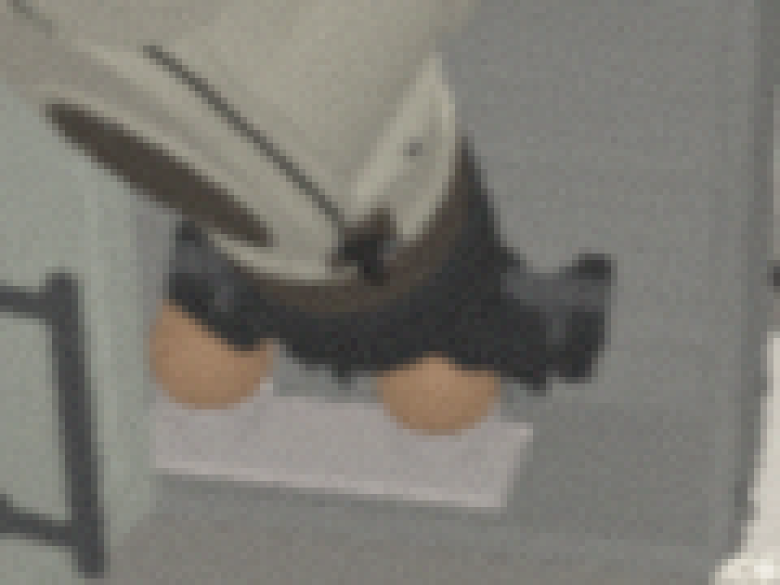

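```bash
python3 -m inch '0 0 0 0 -8 0 0.36; 0 0 0 0 -15 0 0.36; 0 0 0 0 -22 0 0.36; 0 0 0 0 -30 0 0.36; 0 0 0 0 -35 0 0.36; 0 0 0 0 -35 0 0.36; 0 0 0 0 -35 0 0.36; 0 0 0 0 -20 0 0.36'
python3 - <<'E'
from place import *
from egg import *
describe()
s=cam("scene","s24");cv2.imwrite("pics/s24z.png",cv2.resize(s["color"][170:260,235:355],None,fx=6.5,fy=6.5,interpolation=3))
print(bnd(s,TG))
E
```

```text
clock: 32.0
eef_pos: [0.4705, -0.1632, 0.1821]
tool_rot: [-0.299, 0.275, -0.616, 0.675]
ft_force: [-0.2, 0.0, 0.0]
grip_width: 0.0544
t 32.00 tcp [ 470.5 -163.2  182.1] az 5.3 lean 42.1 jaw [ 0.089 -0.996 -0.002] F [-0.2  0.   0. ] w 54.4 q [-0.63 -0.15 -0.76  0.37  0.46  2.56]
[291.89722652 214.68093694 311.48504778 237.07809019]
```

View pics/s24z.png

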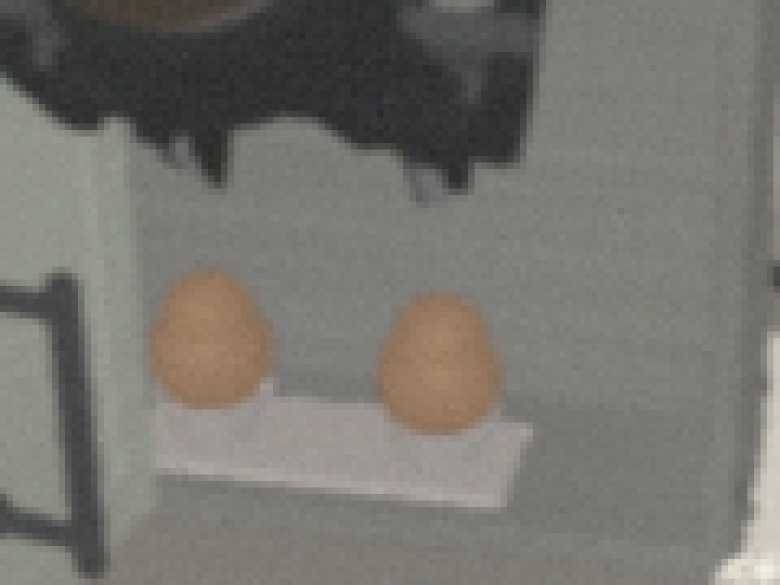

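View pics/s24.png

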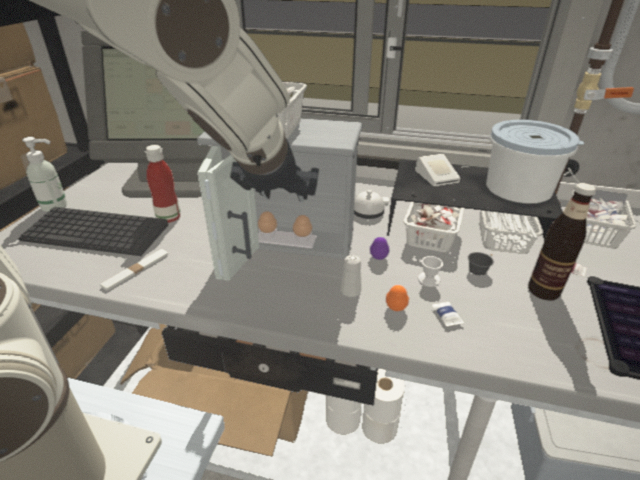

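Run:
```python
from plan import *
o,M,p=cur(); T=toolR(49.3,44.9,-1); G=np.array([.4612,-.0645,.082]); P=G-.12*T[:,1]; print(P)
show(rows(M,p,T,P,6))
```

```text
[ 0.40596427 -0.12871746  0.16700078]
0.4 -5.4 5.1 -6.7 -4.8 -9.4 | 7.4 12.5
0.4 -5.4 5.1 -8.0 -4.2 -8.7 | 7.4 12.5
0.4 -5.4 5.1 -9.1 -3.5 -7.9 | 7.4 12.5
0.4 -5.4 5.1 -10.1 -2.7 -6.9 | 7.4 12.5
0.4 -5.4 5.1 -10.9 -1.8 -5.9 | 7.4 12.5
0.4 -5.4 5.1 -11.5 -0.9 -4.9 | 7.4 12.5
```

```bash
python3 -m inch '0 0 0 0 -8 -14 0.5; 0.5 -5.5 5 -8 -4 -13 0.55; 0.5 -5.5 5 -9 -4 -8 0.6; 0.5 -5.5 5 -10 -3 -7 0.6; 0 -5 5 -11 -2 -6 0.6; 0.5 -5.5 5 -11 -1 -5 0.6; 0.5 -5.5 5.5 -10 0 0 0.6; 0 0 0 0 0 0 0.6'
python3 - <<'E'
from plan import *
describe()
o,M,p=cur(); T=toolR(49.3,44.9,-1); G=np.array([.4612,-.0645,.082]); P=G-.06*T[:,1]
show(rows(M,p,T,P,3)); s=cam("scene");cv2.imwrite("pics/s25z.png",cv2.resize(s["color"][130:270,190:370],None,fx=4.4,fy=4.2,interpolation=3))
E
```

```text
clock: 33.05
eef_pos: [0.3955, -0.1228, 0.1593]
tool_rot: [-0.361, 0.136, -0.317, 0.866]
ft_force: [-1.2, 0.4, -0.7]
grip_width: 0.0344
t 33.05 tcp [ 395.5 -122.8  159.3] az 49.9 lean 44.6 jaw [ 0.762 -0.648 -0.006] F [-1.2  0.4 -0.7] w 34.4 q [-0.89  0.19 -0.47  1.1   0.76  1.32]
0.1 -0.0 -0.2 4.1 18.7 2.5 | 0.2 19.3
0.1 -0.0 -0.2 4.0 18.7 2.4 | 0.2 19.3
0.1 -0.0 -0.2 4.0 18.7 2.4 | 0.2 19.3
```

View pics/s25z.png

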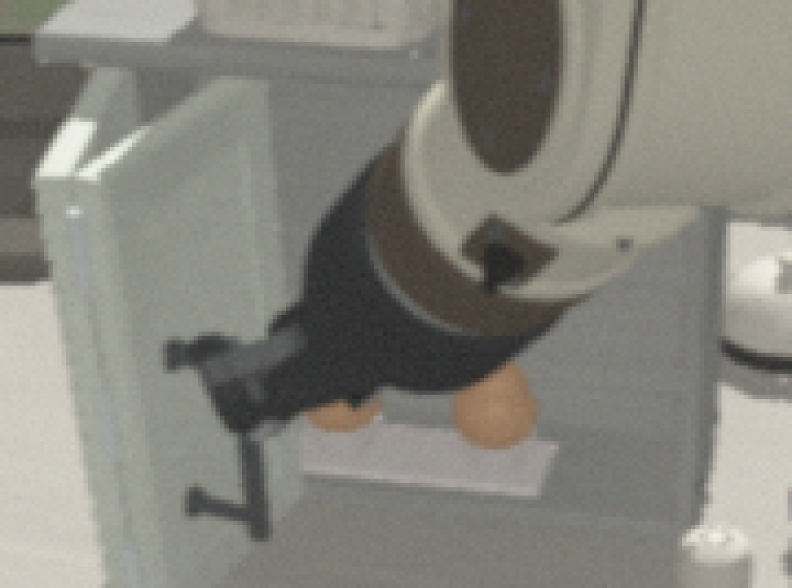

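```bash
python3 -m inch '0 0 0 4 15 3 0.6; 0 0 0 4 20 2 0.6; 0 0 0 4 20 2 0.6; 0 0 0 0 20 0 0.6; 0 0 0 0 18 0 0.6; 0 0 0 0 14 0 0.6; 0 0 0 0 8 0 0.6; 0 0 0 0 0 0 0.6'
python3 - <<'E'
from plan import *
describe()
o,M,p=cur(); G=np.array([.4612,-.0645,.082]);print(M.T@(G-p)*1e3)
E
```

```text
clock: 34.1
eef_pos: [0.4595, -0.064, 0.0836]
tool_rot: [-0.362, 0.134, -0.317, 0.866]
ft_force: [1.3, 0.1, 0.8]
grip_width: 0.0342
t 34.10 tcp [459.5 -64.   83.6] az 49.9 lean 44.6 jaw [ 0.763 -0.647 -0.002] F [1.3 0.1 0.8] w 34.2 q [-0.66  0.27 -0.6   0.66  0.78  1.63]
[ 1.6623394   1.668023   -0.62586002]
```

```bash
python3 -m inch '0 0 0 1 2 0 1; 0 0 0 0 0 0 1; 0 0 0 0 0 0 1; 0 0 0 0 0 0 1'
python3 - <<'E'
from plan import *
describe()
E
sed -i 's/^RHO=.*/RHO=.039/' door.py; python3 door.py 1.38,.72,12 49.5,36.3;python3 door.py .72,.0,16 36.3,14
python3 - <<'E'
from door import *
for q in (1.38,.9,.5,.0): print(q,pose(q,49.3+(q-1.38)/1.38*35)[1])
E
```

```text
clock: 34.6
eef_pos: [0.462, -0.0648, 0.0827]
tool_rot: [-0.362, 0.133, -0.318, 0.866]
ft_force: [-1.4, -2.3, 3.0]
grip_width: 0.0081
t 34.60 tcp [462.  -64.8  82.7] az 49.7 lean 44.6 jaw [ 0.762 -0.647 -0.001] F [-1.4 -2.3  3. ] w 8.1 q [-0.66  0.28 -0.6   0.65  0.78  1.63]
-0.0 0.8 -0.8 5.1 -4.5 -4.5 | 1.1 8.2
-0.0 0.8 -0.8 5.2 -4.2 -4.2 | 1.1 7.9
0.0 0.8 -0.8 5.4 -3.8 -3.8 | 1.1 7.6
0.0 0.8 -0.8 5.4 -3.5 -3.5 | 1.1 7.3
0.0 0.8 -0.8 5.5 -3.1 -3.1 | 1.1 7.0
-0.0 0.8 -0.8 5.5 -2.7 -2.7 | 1.1 6.7
0.0 0.8 -0.8 5.5 -2.3 -2.3 | 1.1 6.3
0.0 0.8 -0.8 5.4 -1.9 -1.9 | 1.1 6.0
-0.0 0.8 -0.8 5.3 -1.4 -1.4 | 1.1 5.7
0.0 0.8 -0.8 5.2 -1.0 -1.0 | 1.1 5.4
-0.0 0.8 -0.8 5.1 -0.6 -0.6 | 1.1 5.1
0.0 0.8 -0.8 4.9 -0.2 -0.2 | 1.1 4.9
[ 477.2 -141.    82.4]
0.0 1.0 -1.0 4.0 0.1 0.1 | 1.4 4.1
0.0 1.0 -1.0 3.9 0.4 0.4 | 1.4 3.9
-0.0 1.0 -1.0 3.7 0.7 0.7 | 1.4 3.8
0.0 1.0 -1.0 3.4 1.0 1.0 | 1.4 3.7
0.0 1.0 -1.0 3.2 1.2 1.2 | 1.4 3.6
-0.0 1.0 -1.0 2.9 1.5 1.5 | 1.4 3.6
0.0 1.0 -1.0 2.6 1.7 1.7 | 1.4 3.6
0.0 1.0 -1.0 2.3 1.9 1.9 | 1.4 3.6
0.0 1.0 -1.0 2.0 2.2 2.2 | 1.4 3.7
0.0 1.0 -1.0 1.7 2.4 2.4 | 1.4 3.7
0.0 1.0 -1.0 1.3 2.5 2.5 | 1.4 3.8
0.0 1.0 -1.0 1.0 2.7 2.7 | 1.4 3.9
-0.0 1.0 -1.0 0.6 2.9 2.9 | 1.4 4.1
0.0 1.0 -1.0 0.2 3.0 3.0 | 1.4 4.2
0.0 1.0 -1.0 -0.2 3.1 3.1 | 1.4 4.4
0.0 1.0 -1.0 -0.6 3.2 3.2 | 1.4 4.6
[ 533.  -152.1   82.4]
1.38 [ 0.46243824 -0.06567833  0.08242284]
0.9 [ 0.47004482 -0.1271296   0.08242284]
0.5 [ 0.49157691 -0.15442977  0.08242284]
0.0 [ 0.53293455 -0.15197893  0.08242284]
```

```bash
python3 -m inch '0 0.5 -0.5 5 -4.5 -4.5 1; 0 1 -1 5 -4 -4 1; 0 0.5 -0.5 5.5 -4 -4 1; 0 1 -1 5.5 -3.5 -3.5 1; 0 1 -1 5.5 -3 -3 1; 0 0.5 -0.5 5.5 -2.5 -2.5 1'; python3 -m inch '0 1 -1 5.5 -2.5 -2.5 1; 0 0.5 -0.5 5.5 -2 -2 1; 0 1 -1 5.5 -1.5 -1.5 1; 0 1 -1 5 -1 -1 1; 0 0.5 -0.5 5 -0.5 -0.5 1; 0 1 -1 5 0 0 1';python3 - <<'E'
from door import *
describe(); o,M,p=cur(); az=np.degrees(np.arctan2(M[1,1],M[0,1]))
h=p-RHO*M[:,1]
f=least_squares(lambda v:(cup2w(c,rightleaf(v[0],[-.047,-.032,.11]))[0]-h)[:2],[.7]);print("q est",f.x,f.fun)
s=cam("scene");cv2.imwrite("pics/s26z.png",cv2.resize(s["color"][130:280,190:370],None,fx=4.2,fy=4,interpolation=3))
E
```

```text
clock: 35.35
eef_pos: [0.4641, -0.1079, 0.0825]
tool_rot: [-0.353, 0.154, -0.365, 0.847]
ft_force: [1.7, 5.7, 0.6]
grip_width: 0.008
clock: 36.1
eef_pos: [0.4759, -0.139, 0.0825]
tool_rot: [-0.343, 0.176, -0.417, 0.823]
ft_force: [-9.9, 2.6, 11.0]
grip_width: 0.0077
t 36.10 tcp [ 475.9 -139.    82.5] az 36.4 lean 44.6 jaw [ 0.59  -0.807 -0.004] F [-9.9  2.6 11. ] w 7.7 q [-0.76  0.27 -0.62  0.52  0.76  1.82]
q est [0.75023236] [-0.00029584 -0.00019408]
```

View pics/s26z.png

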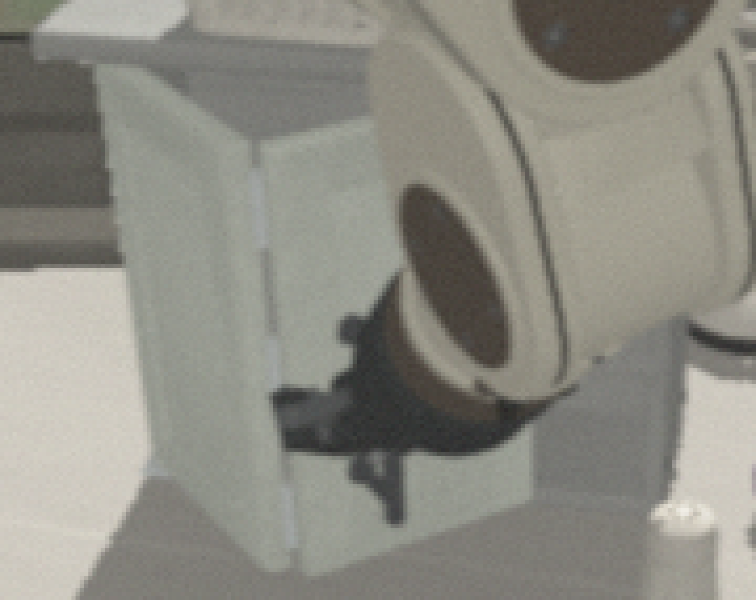

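Kinematics fit to within 0.5 mm; keep closing.

```bash
python3 -m inch '0 1 -1 4.5 0 0 1; 0 1 -1 4 0.5 0.5 1; 0 1 -1 4 0.5 0.5 1; 0 1 -1 3.5 1 1 1; 0 1 -1 3 1 1 1; 0 1 -1 3 1.5 1.5 1'; python3 -m inch '0 1 -1 2.5 1.5 1.5 1; 0 1 -1 2.5 2 2 1; 0 1 -1 2 2 2 1; 0 1 -1 2 2.5 2.5 1';python3 - <<'E'
from door import *
describe(); o,M,p=cur(); az=np.degrees(np.arctan2(M[1,1],M[0,1]))
h=p-RHO*M[:,1]
f=least_squares(lambda v:(cup2w(c,rightleaf(v[0],[-.047,-.032,.11]))[0]-h)[:2],[.3]);print("q est",f.x,f.fun)
E
```

```text
clock: 36.9
eef_pos: [0.4934, -0.1542, 0.0824]
tool_rot: [-0.33, 0.201, -0.477, 0.789]
ft_force: [-9.0, 3.8, 9.4]
grip_width: 0.0077
clock: 37.4
eef_pos: [0.5079, -0.1577, 0.0825]
tool_rot: [-0.32, 0.216, -0.516, 0.765]
ft_force: [-8.4, 2.4, 8.2]
grip_width: 0.0079
t 37.40 tcp [ 507.9 -157.7   82.5] az 22.0 lean 44.6 jaw [ 0.375 -0.927 -0.   ] F [-8.4  2.4  8.2] w 7.9 q [-0.7   0.21 -0.74  0.19  0.67  2.21]
q est [0.27951927] [ 7.93721294e-05 -5.36149166e-04]
```

```bash
python3 -m inch '0 1 -1 1.3 2.5 2.5 1; 0 1 -1 1 2.7 2.7 1; 0 1 -1 0.6 2.9 2.9 1; 0 0.5 -0.5 0.2 3 3 1; 0 0.5 -0.5 0 3 3 1; 0 0 0 0 0 0 1';python3 - <<'E'
from door import *
describe(); o,M,p=cur()
h=p-RHO*M[:,1]
f=least_squares(lambda v:(cup2w(c,rightleaf(v[0],[-.047,-.032,.11]))[0]-h)[:2],[.1]);print("q est",f.x,f.fun)
E
```

```text
clock: 38.15
eef_pos: [0.5282, -0.1538, 0.0825]
tool_rot: [-0.309, 0.23, -0.553, 0.739]
ft_force: [-4.8, 5.4, 5.7]
grip_width: 0.008
t 38.15 tcp [ 528.2 -153.8   82.5] az 16.4 lean 44.6 jaw [ 0.283 -0.959  0.001] F [-4.8  5.4  5.7] w 8.0 q [-0.62  0.2  -0.78  0.05  0.59  2.4 ]
q est [0.04917902] [-5.12793983e-05  9.12253311e-05]
```

Push gently home until force rises.

```bash
python3 -m inch '0 0 0 -0.3 2.2 2.2 1; 0 0 0 0 0 0 1'; python3 -m inch '0 0 0 -0.3 2 2 1; 0 0 0 0 0 0 1'; python3 -m inch '0 0 0 -0.3 2 2 1; 0 0 0 0 0 0 1'
```

```text
clock: 38.4
eef_pos: [0.531, -0.1522, 0.0825]
tool_rot: [-0.309, 0.23, -0.552, 0.739]
ft_force: [-4.9, 4.7, 5.4]
grip_width: 0.008
clock: 38.65
eef_pos: [0.5335, -0.1506, 0.0825]
tool_rot: [-0.309, 0.231, -0.552, 0.74]
ft_force: [-4.7, 6.2, 7.5]
grip_width: 0.0079
clock: 38.9
eef_pos: [0.5349, -0.1499, 0.0824]
tool_rot: [-0.309, 0.231, -0.552, 0.739]
ft_force: [-17.3, 3.5, 16.2]
grip_width: 0.0077
```

```bash
python3 -m inch '0 0 0 -0.3 2 2 1; 0 0 0 0 0 0 1'
python3 - <<'E'
from door import *
describe(); o,M,p=cur()
h=p-RHO*M[:,1]
f=least_squares(lambda v:(cup2w(c,rightleaf(v[0],[-.047,-.032,.11]))[0]-h)[:2],[.1]);print("q est",f.x,f.fun)
s=cam("scene");cv2.imwrite("pics/s27z.png",cv2.resize(s["color"][130:280,190:370],None,fx=4.2,fy=4,interpolation=3))
E
```

```text
clock: 39.15
eef_pos: [0.5351, -0.1499, 0.0822]
tool_rot: [-0.309, 0.233, -0.554, 0.737]
ft_force: [-41.1, -2.6, 33.4]
grip_width: 0.0079
t 39.15 tcp [ 535.1 -149.9   82.2] az 16.3 lean 44.5 jaw [ 0.279 -0.96  -0.001] F [-41.1  -2.6  33.4] w 7.9 q [-0.6   0.2  -0.77  0.04  0.57  2.43]
q est [-0.02636512] [-0.00024276  0.00035823]
```

View pics/s27z.png

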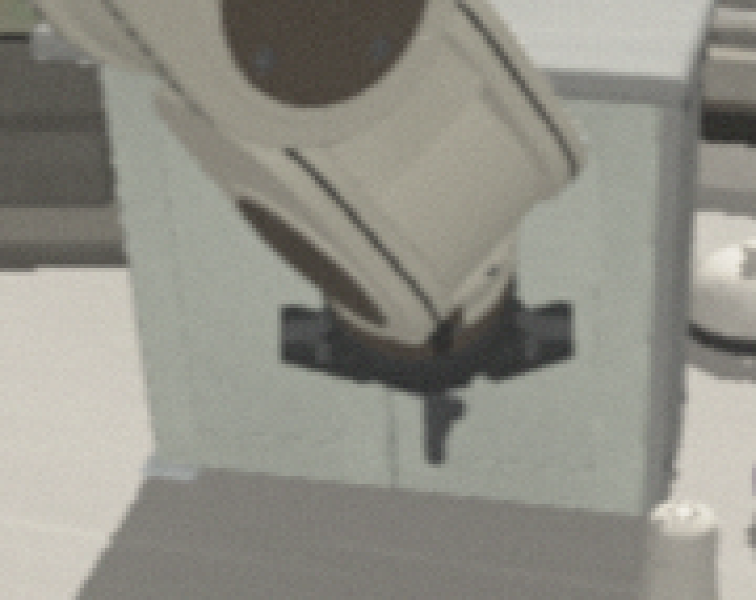

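```bash
python3 -m inch '0 0 0 0.3 -2 -2 1; 0 0 0 0 0 0 1; 0 0 0 0 0 0 0.5; 0 0 0 0 0 0 0.5; 0 0 0 0 0 0 0.5; 0 0 0 0 0 0 0.5'
python3 - <<'E'
from plan import *
describe()
E
```

```text
clock: 39.95
eef_pos: [0.5369, -0.151, 0.0821]
tool_rot: [-0.31, 0.23, -0.553, 0.739]
ft_force: [0.0, -0.8, -0.5]
grip_width: 0.0428
t 39.95 tcp [ 536.9 -151.    82.1] az 16.3 lean 44.6 jaw [ 0.283 -0.959  0.002] F [ 0.  -0.8 -0.5] w 42.8 q [-0.6   0.21 -0.77  0.04  0.58  2.42]
```

```bash
python3 -m inch '0 0 0 0 -10 0 0.5; 0 0 0 0 -20 0 0.5; 0 0 0 0 -30 0 0.5; 0 0 0 0 -35 0 0.5; 0 0 0 0 -35 0 0.5; 0 0 0 0 -30 30 0.3; 0 0 0 0 -20 40 0; 0 0 0 30 -10 40 0; 0 0 0 50 -10 25 0; 0 0 0 55 0 0 0; 0 0 0 55 0 0 0; 0 0 0 40 0 0 0'
python3 - <<'E'
from plan import *
describe()
s=cam("scene","s28");cam("top","t28");cv2.imwrite("pics/s28z.png",cv2.resize(s["color"][110:270,190:370],None,fx=4.2,fy=3.7,interpolation=3))
E
```

```text
clock: 41.45
eef_pos: [0.5592, -0.3855, 0.32]
tool_rot: [-0.31, 0.23, -0.553, 0.739]
ft_force: [-0.2, 0.1, 1.3]
grip_width: 0.0854
t 41.45 tcp [ 559.2 -385.5  320. ] az 16.3 lean 44.6 jaw [ 0.283 -0.959  0.002] F [-0.2  0.1  1.3] w 85.4 q [-0.93  0.29  0.12  1.06  0.72  2.05]
```

View pics/s28.png

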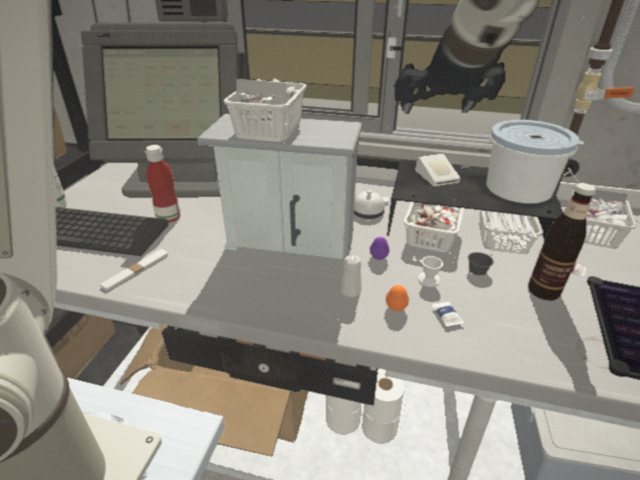

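View pics/t28.png

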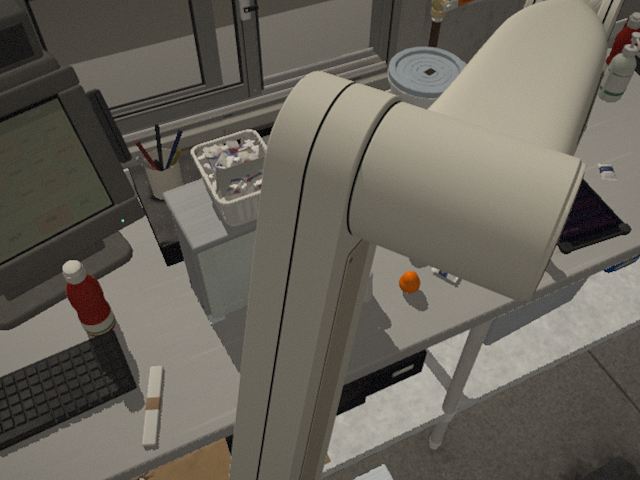

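View pics/s28z.png

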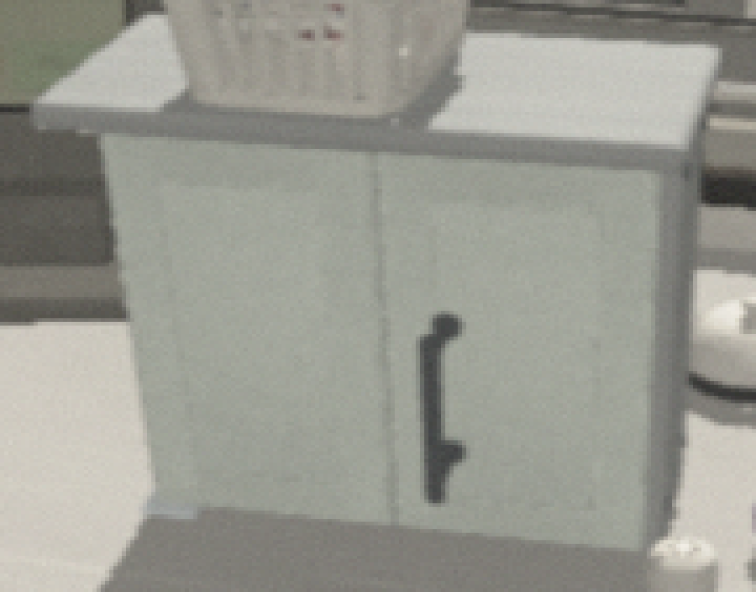

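Run:
```python
from h import *
a=cv2.imread("pics/s27z.png");s=cv2.imread("pics/s28.png")
b=cv2.resize(s[130:280,190:370],None,fx=4.2,fy=4,interpolation=3)
g=lambda i:cv2.cvtColor(i,cv2.COLOR_BGR2GRAY).astype(np.float32)
A,B=g(a),g(b)
for n,(x0,y0,x1,y1) in {"handle low":(415,405,480,475),"bottom edge":(230,450,620,540),"fold line":(360,400,420,490),"shaker(ref)":(650,490,720,600),"cupboard side(ref)":(655,100,720,500)}.items():
    t=B[y0:y1,x0:x1]; R_=cv2.matchTemplate(A[max(0,y0-8):y1+8,max(0,x0-8):x1+8],t,cv2.TM_CCOEFF_NORMED); _,m,_,l=cv2.minMaxLoc(R_); print(n,"shift px",(l[0]-min(8,x0))/4.2,(l[1]-8)/4,round(m,3))
```

```text
handle low shift px 0.0 0.0 0.997
bottom edge shift px 0.0 0.0 0.987
fold line shift px 0.0 0.0 0.942
shaker(ref) shift px 0.0 0.0 0.996
cupboard side(ref) shift px 0.0 0.0 0.998
```

```bash
python3 -m inch '0 0 0 0 0 0 0; 0 0 0 0 0 0 0'
python3 - <<'E'
from workcell import bot
print(bot.job_done())
E
```

```text
clock: 41.8
eef_pos: [0.5589, -0.3823, 0.3205]
tool_rot: [-0.31, 0.23, -0.552, 0.739]
ft_force: [0.1, 1.2, 0.4]
grip_width: 0.0855
the job is handed in; nothing more can be done
None
```

I opened the bifold door by its handle to the stop, seated the egg in the empty rack place, shut the door and let go. I handed the job in at 41.8 s. No verdict was reported.

**What the checks showed**
- **Door open:** the motion stopped dead at the stop while the wrist force rose to about 60 N.
- **Egg:** it touched down within about 0.5 mm of the listed seated height. The picture after release shows it upright in its cup like the other egg, and the other egg had not moved.
- **Door shut:** it was pushed home until the force rose to about 53 N. After release, the handle, fold line and bottom edge had not shifted in the picture compared with the pressed-home position.
- **Rest of the scene:** the egg cup and salt shaker are standing, nothing fell, and the gripper is clear of everything.

**What went wrong or disagreed**
- My first grip on the handle was too near the finger tips and slipped off at about 0.3 rad of opening. A deeper regrasp held for the rest.
- The finger opening read about 37 mm on the 43 mm egg and 8 mm on the 10 mm bar.
- The empty place could be measured only from the scene camera, because the arm hid it from the top view. I used the listed height, and the touchdown agreed with it.
- The inside could not be seen again after the door was shut, so the egg's final state rests on the picture taken before closing.

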